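# Twist-lock the mixing jar onto the slip mixer

### The arm

A 6-joint arm with a two-finger parallel gripper is mounted at the origin on the work surface; the furniture and walls round the work are solid. World frame = base frame: x ahead of the robot, y to its left, z up, the work surface at z = 0. Lengths are in m, angles in degrees, forces in N, time in s.
With the tool pointing down it reaches from about 0.4 to 0.825 m from the base axis. Payload 7 kg.
Tool frame: the origin (TCP) lies midway between the tips of the shut fingers; the grasp point (between the pads) lies 19 mm behind it; z points along the fingers, y is the line along which they close (so a half turn about z gives the same grasp; the last joint's range is limited). The gripper opens to 88 mm and grips with 3 to 60 N. Pads are 19 mm wide; open, the fingers measure 130 mm over their backs; the gripper's body (78 mm by 193 mm) begins 47 mm behind the grasp point.
Start: joints at [80.105, 20.546, 0.682, 0, -70.136, -16.507], TCP at [0.3, 0.605, 0.227] pointing down, gripper open.
Joint ranges: [-176.03, 176.03], [-82.01, 121.73], [-58.28, 71.71], [-173.87, 95.51], [-174.79, -0.11], [-173.66, 173.66]. Speed limits (degrees/s): [136.94, 136.94, 172.46, 180, 180, 180].

### API

Orientations are given as [roll, pitch, yaw] about the fixed x, y, z axes, in that order (R = Rz(yaw) Ry(pitch) Rx(roll)).
In Python, from plant import r gives the robot as it stands.
- The arm moves only by the tool carry_out, never from a script. Its argument "deltas" is a list of rows, each a list of 3 entries, a list of its own where there are three numbers: the opening, from 0 (shut) to 1 (fully open), then the shift along the tool's x, y, z in mm, then the turn, a rotation vector about the tool's x, y, z in rad. In form: [[gripper, [tx, ty, tz], [rx, ry, rz]], ...]. A call has 1 to 12 rows; each row is the pose to reach, as a shift and turn from the pose commanded when the call began, along the tool's axes at that moment; what a row does not reach only later rows make up. A row lasts 1/10 s, in which the tool goes at most 50 mm and 8.59 degrees, less where a joint would pass 70% of its speed; a pose out of reach is approached as far as the arm can. A call with a gripper value outside its range is refused whole. The fingers move at their own pace and stop on an object; "squeeze" is the grip in N (left out, the last holds). Time passes only in rows, so rows that repeat a pose let the fingers close. It gives the time, the measured TCP pose, the force, the opening and the grip force at its end, in the units of the state.
- r.get_state(): the state, without advancing time (a new reading comes with each control period).
- r.capture(name): name is "scene" or "top" or "wrist"; returns (picture, depth): 384x512x3 uint8, red, green, blue; 384x512 float32, m along the optical axis (not along the pixel's ray), 0 where there is no reading.
- r.get_calibration(name): a dict with "fov_y" (degrees; the focal length in pixels is half the picture's height over the tangent of half this angle, whatever the lens; pixels are square), "cx", "cy" (the principal point, pixels), "view" (4x4, takes a point from world to camera coordinates). Camera axes: x right, y down, z forward; pixel columns grow to the right and rows downward; lengths in m; the calibration is good to about 2 mm. A picture is of the moment at which its call begins: read the wrist's pose just before it. get_calibration takes no time and is no camera call; for the wrist camera it gives the pose at the moment of the call.
- r.close_job(): hands the job in; it is judged then, once.
The state is a dict: "time_s": time; "joints": joint angles; "qd": joint speeds; "joint_torque": joint torques, N m; "tcp_pos": TCP position; "eef_rot": TCP orientation; "contact_force": force on the tool from outside, world axes, zero at the start; "moment": the same for the moment, N m; "gripper_width": finger opening in m; "gripper_force": force on a finger pad.
Only numpy, scipy, OpenCV 4.12 (cv2) and the standard library are available. Lean on these libraries where they do the work, as an engineer would, in place of code of your own. Each camera call takes 0.05 s, during which the arm holds its last target. There are 200 camera calls.

### The job

Lock the mixing jar onto the slip mixer. The loop tool left lying across the mixer is in the way: lay it flat on the bench, clear of the mixer; then lift the jar out of its cradle, stand it on its foot on the bench and let go, so that you can take it afresh for turning. Set it down on the mixer with its ears between the two steel clips, the orange ear by the white dot, and turn it clockwise until it stops, so that it ends upright with the orange ear under the front clip, facing the orange mark; leave the other things on the bench alone.

Things in the scene. Friction and masses are not known exactly. Their poses are not given: they have to be found in the camera images.
- jar: Closed jar, 0.2-0.42 kg: steel cup 62 mm across on a black collar 66 mm across and 14 mm high; 110 mm tall in all, straight-sided up to 97, domed above. Hollow ring foot with two ears. Balances about 60 mm from the foot. Origin: centre of the foot's underside; z to the dome; x to the orange ear. It starts in the cradle, axis level, 64 mm above the bench, dome to the robot's left. Grip the steel.
- jar_index (a point): Outer end of the jar's orange ear, 46 mm from the jar's axis, 3.5 mm above its underside. The ears, one orange and one black, stand out on two sides, 180 degrees apart, at the foot, each 16 mm wide and 7 mm thick; an orange stripe runs up the cup above the orange one. At the start the orange ear is on the robot's side, 30 degrees above level.
- jar_top (a point): Top of the jar's dome, on its axis, 110 mm from the foot.
- mixer: Slip mixer, fixed: round green motor base 170 mm across, with a black front panel (knob and red switch, not used, to 95 mm from the axis). Origin: centre of its underside; front: -x; z up. Its flat plate, 60 mm above the bench, carries two steel clips, one at the front and one at the back, that hold a jar by its ears, and a drive hub (13 mm radius, 7 mm high) that the foot clears.
- mixer_seat (a point): Centre of the mixer's plate, on its axis, 60 mm above the bench: the jar's origin comes here. With the jar flat on the plate, its ears fit between the clips from 40 to 130 degrees anticlockwise (seen from above) of the locked place; from there it turns clockwise freely until the ears meet the stops, about 1 degree past the orange mark, and stays there.
- mixer_clip (a point): Top of the front clip, in its middle, 47 mm from the axis and 16.5 mm above the plate, with an orange bar on it; the back clip is the same turned by 180 degrees. Each is 34 mm wide: a wall 50 mm from the axis, a lip over 37 to 56 mm from the axis with 10.5 mm of room under it, the end where an ear comes in clockwise open, a stop at the other end.
- mixer_lock_mark (a point): Orange mark on the rim of the mixer's plate, at its front, 61 mm from the axis: the orange ear points here when the jar is locked.
- mixer_open_mark (a point): White dot on the mixer's plate, 58 mm from the axis and 65 degrees anticlockwise (seen from above) of the orange mark: the orange ear points here when the jar is set down.
- cradle: Wooden drying cradle, fixed, 70 x 108 mm. Origin: centre of its underside; the jar lies along its y, dome to +y, the jar's middle over the origin. Its two V supports, 12 mm thick, at y = -30 and +32 mm, are narrower than the jar and end 53 mm above the bench, below its axis: fingers pass freely down beside the jar.
- loop_tool: Loop trimming tool, 189 mm long, 12 mm thick, 30 g: wooden handle with a thin wire loop (30 mm wide) at one end. Origin: middle of its length, on its underside; y along it; z up. At the start it lies level across the mixer's two clips, its underside 77 mm above the bench, its middle over the drive hub; pinch it across its middle.
- water_pot: Grey plastic water pot, 99 mm across, 76 mm high. Bystander; origin at its underside.
- ring_cutter: Tin ring cutter, 69 mm across, 31 mm high. Bystander; origin at its underside.
- bead_bowl: Blue-green bowl of beads, 128 mm across, 64 mm high. Bystander; origin at its underside.
- wood_rib: Wooden kidney rib, 71 x 116 x 8 mm. Bystander; origin at its underside.
- pumpkin: Clay pumpkin, 121 mm across, 103 mm high. Bystander; origin at its underside.
- turtle: Flat clay turtle, 137 x 200 x 30 mm. Bystander; origin at its underside.
- needle_tool: Needle tool, 158 mm long, 10 mm thick. Bystander; origin at its underside.

How it is judged (in metres and radians):
On the way:
1. the jar stands upright on its foot on the bench, let go (height (world z) of jar below 0.008 m and angle between jar's own z axis and vertical below 0.08 rad and contact force between the fingers and jar below 0.05 N and linear speed of jar below 0.03 m/s), for 0.3 s.
At the end, for the whole second after the job is handed in: Jar upright (4 degrees), flat on the mixer plate (4 mm), within 7 mm of its axis, ears under the clips, the orange ear within 10 mm sideways (12 degrees) of the line to the orange mark. Loop tool flat on the bench, its middle over 100 mm from the mixer axis. Both released, at rest (horizontal distance between jar and mixer_seat below 0.007 m and z of jar in the frame of mixer between 0.056 and 0.064 m and angle between jar's own z axis and vertical below 0.07 rad and x of jar_index in the frame of mixer below -0.035 m and y of jar_index in the frame of mixer between -0.01 and 0.01 m and linear speed of each of jar, loop_tool below 0.02 m/s and height (world z) of loop_tool below 0.02 m and angle between loop_tool's own y axis and vertical between 1.45 and 1.69 rad and horizontal distance between loop_tool and mixer above 0.1 m); the robot touches nothing.
It fails at once if one of the other things on the bench is moved more than 30 mm (distance of any of water_pot, ring_cutter, bead_bowl, wood_rib, pumpkin, turtle, needle_tool from where it was at the start of the episode above 0.03 m).
It also fails if it takes over 64 s, if anything falls off the work surface, if the arm or the gripper's body presses on something with over 40 N, if the wrist force passes 120 N, or if a joint passes its speed limit or range.

## Working session

There is one attempt and no reset: what is moved stays moved. The work goes in short steps, Python scripts to look and compute and a tool call to move; the robot and the scene stay as the last step left them, time stands still between calls to the robot, and variables do not carry over. Pictures are saved under pics/ and viewed, at most 10 in all, crops included, and the job is handed in when it is done.

Besides the shell and the picture viewer there is one more tool, called after "Call:" as name(argument=value, ...) on one line, values as JSON. carry_out: Moves the arm, as the interface text tells. Its arguments: {"type":"object","properties":{"deltas":{"type":"array"},"squeeze":{"type":"number"}},"required":["deltas"]}

```bash
mkdir -p pics; ls; cat > h.py <<'E'
import numpy as np, cv2
from scipy.spatial.transform import Rotation as R
from plant import r
def cal(n):
    c=r.get_calibration(n); f=192/np.tan(np.radians(c["fov_y"])/2); return f,c["cx"],c["cy"],np.array(c["view"])
def px2w(n,d,uv,c=None):
    f,cx,cy,V=c or cal(n); out=[]
    for u,v in uv:
        z=np.median(d[int(v)-1:int(v)+2,int(u)-1:int(u)+2])
        p=np.array([(u-cx)/f*z,(v-cy)/f*z,z]); out.append(V[:3,:3].T@(p-V[:3,3]))
    return np.array(out)
def proj(c,P):
    f,cx,cy,V=c; p=np.atleast_2d(P)@V[:3,:3].T+V[:3,3]; return np.c_[p[:,0]/p[:,2]*f+cx,p[:,1]/p[:,2]*f+cy]
def cloud(d,c):
    f,cx,cy,V=c; v,u=np.mgrid[:384,:512]; p=np.stack([(u-cx)/f*d,(v-cy)/f*d,d],-1); return (p-V[:3,3])@V[:3,:3]
def save(n,im,s=None): cv2.imwrite('pics/'+n,cv2.cvtColor(im,cv2.COLOR_RGB2BGR))
def tri(cs,uvs):
    A=[];b=[]
    for (f,cx,cy,V),(u,v) in zip(cs,uvs):
        a=np.array([(u-cx)/f,(v-cy)/f])
        for i in range(2):
            A.append(V[i,:3]-a[i]*V[2,:3]); b.append(a[i]*V[2,3]-V[i,3])
    return np.linalg.lstsq(np.array(A),np.array(b),rcond=None)[0]
E
python3 - <<'E'
from h import *
s=r.get_state(); print(s)
ims=[]
for n in("scene","top"):
    im,d=r.capture(n); np.savez('/tmp/%s0.npz'%n,im=im,d=d); ims.append(im); c=cal(n); print(n,c[:3],-c[3][:3,:3].T@c[3][:3,3], (d==0).mean())
save('s0.png',ims[0]);save('t0.png',ims[1])
E
```

```text
pics
{'time_s': 0.0, 'joints': array([ 8.01035755e+01,  2.05911174e+01,  6.35600155e-01, -1.94925157e-02,
       -7.01366383e+01, -1.65073454e+01]), 'qd': array([ 0.03346313, -0.07011482,  0.10761851,  0.03720005, -0.00703336,
        0.12467805]), 'joint_torque': array([ 1.85792938e-03, -5.82717919e+01,  2.93053794e+01,  6.99704424e+00,
        6.73410657e-03, -1.72020459e-04]), 'tcp_pos': array([0.29997619, 0.60414829, 0.22564213]), 'eef_rot': array([ 1.79906436e+02, -8.61822268e-03, -2.64104007e+01]), 'contact_force': array([0.15454956, 0.85369671, 0.35093469]), 'moment': array([-0.00578919, -0.06703063,  0.02702382]), 'gripper_force': 0.0, 'gripper_width': 0.08790561247604825}
scene (np.float64(398.57393191305243), 250.43561964974413, 192.30241073041117) [ 0.02213362 -0.81828297  1.07337136] 0.0038960774739583335
top (np.float64(410.5255274449287), 252.53065062709453, 183.88928060950417) [0.3194154  0.04046759 1.59675525] 0.0038299560546875
```

View pictures.

View pics/s0.png

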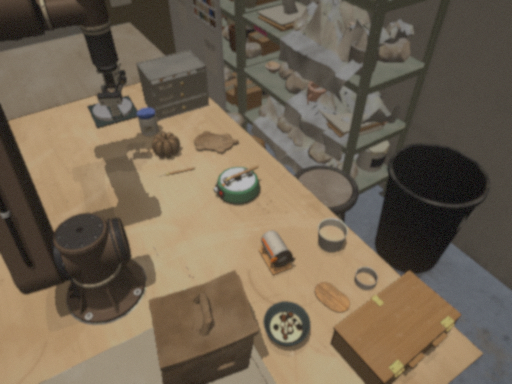

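View pics/t0.png

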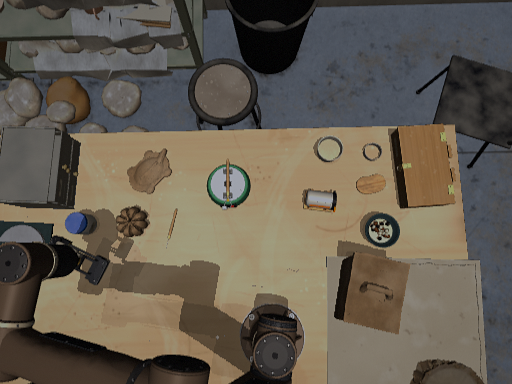

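```bash
python3 - <<'E'
from h import *
z=np.load('/tmp/top0.npz'); im,d=z['im'],z['d']; c=cal('top')
for k,p in dict(mixer=(228,186),toolhi=(228,163),toollo=(229,205),panel=(226,207),jar=(320,198),jarL=(306,198),jarR=(335,199),pot=(328,149),cutter=(372,151),rib=(371,184),bowl=(381,230),pump=(132,221),turtle=(150,172),needle=(174,222),bench=(250,250),box=(372,300)).items(): print(k,px2w('top',d,[p],c)[0].round(3))
c=cal('wrist'); T=R.from_euler('xyz',r.get_state()['eef_rot'],degrees=True).as_matrix(); p=r.get_state()['tcp_pos']
print(c[:3]); print('cam in tool', (T.T@(-c[3][:3,:3].T@c[3][:3,3]-p)).round(4)); print((T.T@c[3][:3,:3].T).round(3))
a=cv2.resize(im[135:250,180:420],None,fx=3.3,fy=3.3,interpolation=cv2.INTER_CUBIC); save('t0c.png',a)
E
```

```text
mixer [0.556 0.151 0.082]
toolhi [0.643 0.15  0.084]
toollo [0.489 0.151 0.044]
panel [0.481 0.162 0.042]
jar [ 0.502 -0.189  0.092]
jarL [ 0.504 -0.138  0.085]
jarR [ 0.496 -0.242  0.099]
pot [ 0.698 -0.235  0.045]
cutter [ 0.696 -0.417 -0.001]
rib [ 0.563 -0.402  0.008]
bowl [ 0.382 -0.42   0.037]
pump [0.434 0.512 0.067]
turtle [0.626 0.459 0.028]
needle [ 0.432  0.369 -0.001]
bench [0.318 0.075 0.002]
box [ 0.146 -0.33   0.186]
(np.float64(265.384466898173), 252.9596994434737, 190.06418566299905)
cam in tool [ 0.0717 -0.0002 -0.1604]
[[-0.    -0.964 -0.265]
 [ 1.     0.    -0.   ]
 [ 0.    -0.265  0.964]]
```

View pics/t0c.png

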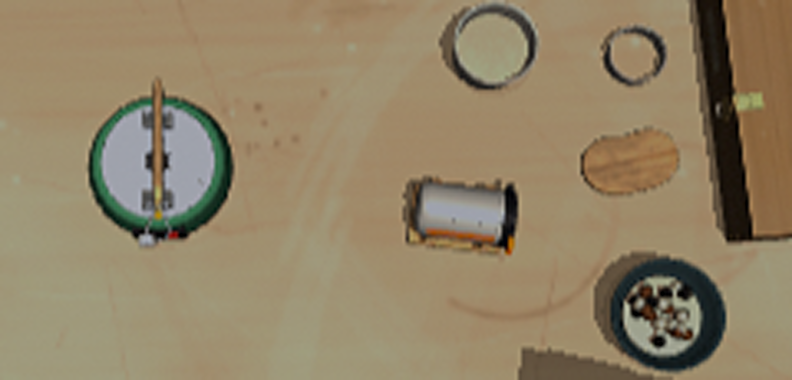

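```bash
cat >> h.py <<'E'
def state():
    s=r.get_state(); return np.array(s['tcp_pos']),R.from_euler('xyz',s['eef_rot'],degrees=True),s
def delta(P,Rt,P0=None,R0=None):
    p,q,s=state()
    if P0 is not None: p=np.array(P0)
    if R0 is not None: q=R0
    t=q.inv().apply(np.array(P)-p)*1000; w=(q.inv()*Rt).as_rotvec()
    print('pos',s['tcp_pos'].round(4),'rot',s['eef_rot'].round(2),'j',s['joints'].round(1),'t',s['time_s'])
    print('delta',t.round(1),w.round(4),'|t|',np.linalg.norm(t).round(1),'deg',np.degrees(np.linalg.norm(w)).round(2)); return t,w
def down(yaw): return R.from_euler('xyz',[180,0,yaw],degrees=True)
E
python3 - <<'E'
from h import *
delta([0.6,0.15,0.3],down(0),[0.3,0.605,0.227],down(-26.405))
E
```

```text
pos [0.3    0.6042 0.2257] rot [ 1.7992e+02 -1.0000e-02 -2.6400e+01] j [ 80.1  20.6   0.6  -0.  -70.1 -16.5] t 0.1
delta [471.  274.1 -73. ] [ 0.      0.     -0.4609] |t| 549.9 deg 26.41
```

Call:
carry_out(deltas=[[1,[30,17,-10],[0,0,-0.03]],[1,[75,43,-25],[0,0,-0.07]],[1,[123,70,-40],[0,0,-0.12]],[1,[170,98,-50],[0,0,-0.17]],[1,[217,125,-60],[0,0,-0.22]],[1,[264,153,-65],[0,0,-0.27]],[1,[312,180,-70],[0,0,-0.32]],[1,[359,208,-73],[0,0,-0.37]],[1,[406,236,-73],[0,0,-0.41]],[1,[445,260,-73],[0,0,-0.45]],[1,[471,274,-73],[0,0,-0.461]],[1,[471,274,-73],[0,0,-0.461]]])

```text
time_s: 1.3
tcp_pos: [0.6016, 0.146, 0.299]
eef_rot: [179.9, 0.1, -0.1]
contact_force: [0.2, 0.6, 0.1]
gripper_width: 0.0881
gripper_force: 0.0
```

```bash
python3 - <<'E'
from h import *
p,q,s=state(); print(p,s['eef_rot'],s['joints'].round(1),s['qd'].round(1))
c=cal('wrist'); im,d=r.capture('wrist'); np.savez('/tmp/w1.npz',im=im,d=d,V=c[3]); save('w1.png',im)
X=cloud(d,c); z=X[...,2]
for lo,hi in((.055,.065),(.072,.08),(.083,.095)): m=(z>lo)&(z<hi); print(lo,m.sum(),X[m].mean(0).round(4) if m.any() else '')
E
```

```text
[0.60158975 0.14604163 0.29895527] [ 1.79947703e+02  5.00076579e-02 -1.48309417e-01] [ 31.7  13.3  -0.1   0.  -76.7  58.1] [-13.6   5.    6.4  -0.8  -1.6  12.5]
0.055 6443 [0.5785 0.1359 0.0617]
0.072 702 [ 0.6076 -0.0159  0.0773]
0.083 823 [0.587  0.1515 0.0884]
```

View pics/w1.png

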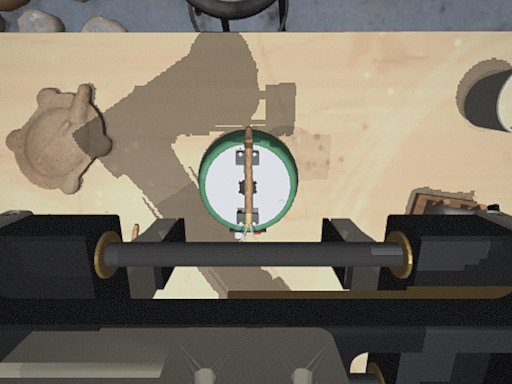

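```bash
python3 - <<'E'
from h import *
p,q,s=state(); print(p,s['eef_rot'],s['qd'].round(2))
c=cal('wrist'); im,d=r.capture('wrist'); np.savez('/tmp/w2.npz',im=im,d=d,V=c[3])
save('w2.png',cv2.resize(im[115:250,190:310],None,fx=4.4,fy=4.4,interpolation=cv2.INTER_CUBIC))
X=cloud(d,c); hsv=cv2.cvtColor(im,cv2.COLOR_RGB2HSV)
g=((hsv[...,0]>55)&(hsv[...,0]<95)&(hsv[...,1]>120)).astype(np.uint8); g[240:]=0
m=((abs(X[...,2]-.0605)<.004)&(abs(X[...,0]-.56)<.1)&(abs(X[...,1]-.15)<.1)).astype(np.uint8)
m&=(hsv[...,1]<60).astype(np.uint8)
print('plate z',np.median(X[m>0][:,2]),'bench',np.median(X[60:100,150:350,2]))
for nm,mm in(('green',g),('plate',m)):
    cs,_=cv2.findContours(mm,cv2.RETR_EXTERNAL,cv2.CHAIN_APPROX_NONE); k=max(cs,key=cv2.contourArea); hull=cv2.convexHull(k)
    e=cv2.fitEllipse(k if nm=='green' else hull); print(nm,e)
    f,cx,cy,V=c; ray=V[:3,:3].T@np.array([(e[0][0]-cx)/f,(e[0][1]-cy)/f,1]); o=-V[:3,:3].T@V[:3,3]
    for h in(.05,.06): print(h,(o+ray*(h-o[2])/ray[2]).round(4))
E
```

```text
[0.60191907 0.14564933 0.29874234] [ 1.79921526e+02  6.43071645e-02 -1.98296440e-01] [ 3.49 -0.92 -1.46 -0.65  0.28 -4.2 ]
plate z 0.06239596629627636 bench 0.002523610963359243Traceback (most recent call last):
  File "<stdin>", line 12, in <module>
cv2.error: OpenCV(4.12.0) /io/opencv/modules/imgproc/src/shapedescr.cpp:361: error: (-201:Incorrect size of input array) There should be at least 5 points to fit the ellipse in function 'fitEllipseNoDirect'
```

View pics/w2.png

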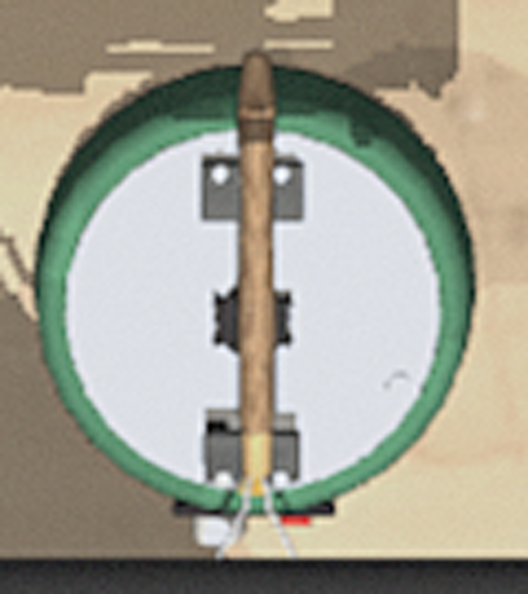

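```bash
cat >> h.py <<'E'
def ray(c,uv,h):
    f,cx,cy,V=c; y=V[:3,:3].T@np.array([(uv[0]-cx)/f,(uv[1]-cy)/f,1]); o=-V[:3,:3].T@V[:3,3]; return o+y*(h-o[2])/y[2]
E
python3 - <<'E'
from h import *
z=np.load('/tmp/w2.npz'); im=z['im']; f,cx,cy,_=cal('wrist'); c=(f,cx,cy,z['V'])
hsv=cv2.cvtColor(im,cv2.COLOR_RGB2HSV)
m=((hsv[...,1]<40)&(hsv[...,2]>170)).astype(np.uint8); m[:135]=0;m[226:]=0;m[:,:200]=0;m[:,295:]=0
pts=cv2.convexHull(cv2.findNonZero(m)); cv2.fitEllipse
e=cv2.fitEllipse(pts); print(m.sum(),e); print('plate c',ray(c,e[0],.06).round(4), ray(c,e[0],.0625).round(4))
cr=lambda x,y:((x+.5)/4.4-.5+190,(y+.5)/4.4-.5+115)
for n,x,y,h in(('hub',253,320,.067),('back',253,187,.0765),('front',252.5,454,.0765),('dot',398,380,.06),('toolfar',257,55,.085),('toolnear',257,480,.085),('toolmidL',241,300,.083),('toolmidR',273,300,.083)): print(n,ray(c,cr(x,y),h).round(4))
# top camera, same
zt=np.load('/tmp/top0.npz'); im=zt['im']; ct=cal('top')
hsv=cv2.cvtColor(im,cv2.COLOR_RGB2HSV)
m=((hsv[...,0]>50)&(hsv[...,0]<95)&(hsv[...,1]>110)).astype(np.uint8); m[:155]=0;m[215:]=0;m[:,:195]=0;m[:,260:]=0
e=cv2.fitEllipse(cv2.convexHull(cv2.findNonZero(m))); print('top green',m.sum(),e,ray(ct,e[0],.03).round(4),ray(ct,e[0],.05).round(4))
m=((hsv[...,1]<60)&(hsv[...,2]>110)).astype(np.uint8); m[:160]=0;m[205:]=0;m[:,:205]=0;m[:,250:]=0
e=cv2.fitEllipse(cv2.convexHull(cv2.findNonZero(m))); print('top plate',m.sum(),e,ray(ct,e[0],.06).round(4))
E
```

```text
4332 ((246.94384765625, 185.0746307373047), (82.44834899902344, 85.16536712646484), 96.49069213867188)
plate c [0.572  0.1549 0.06  ] [0.5726 0.1548 0.0625]
hub [0.5702 0.1545 0.067 ]
back [0.6179 0.1538 0.0765]
front [0.5242 0.1549 0.0765]
dot [0.5459 0.1028 0.06  ]
toolfar [0.6605 0.152  0.085 ]
toolnear [0.518  0.1532 0.085 ]
toolmidL [0.5813 0.158  0.083 ]
toolmidR [0.5813 0.1474 0.083 ]
top green 382 ((228.2213897705078, 185.35430908203125), (41.784793853759766, 42.5450439453125), 87.07131958007812) [0.5664 0.1537 0.03  ] [0.5633 0.1523 0.05  ]
top plate 758 ((227.1481475830078, 184.32693481445312), (33.791656494140625, 36.74761962890625), 14.923627853393555) [0.5657 0.1556 0.06  ]
```

```bash
python3 - <<'E'
from h import *
r.capture('top')
delta([0.571,0.1528,0.074],down(-0.5)); 
E
```

```text
pos [0.6004 0.1487 0.2988] rot [ 1.7998e+02  7.0000e-02 -1.3000e-01] j [ 32.   13.2  -0.2  -0.  -76.7  57.9] t 1.45
delta [-29.1  -4.1 224.8] [0.0004 0.0012 0.0064] |t| 226.8 deg 0.37
```

```bash
python3 - <<'E'
from h import *
r.capture('top'); r.capture('top'); p,q,s=state(); c=cal('wrist'); im,d=r.capture('wrist'); print(p,s['eef_rot']); np.savez('/tmp/w3.npz',im=im,d=d,V=c[3])
hsv=cv2.cvtColor(im,cv2.COLOR_RGB2HSV)
m=((hsv[...,1]<40)&(hsv[...,2]>170)).astype(np.uint8); m[:135]=0;m[226:]=0;m[:,:200]=0;m[:,295:]=0
e=cv2.fitEllipse(cv2.convexHull(cv2.findNonZero(m))); print(e,'plate c',ray(c,e[0],.06).round(4))
# wood tool pixel row scan
for v in(150,165,175,195,205):
    w=np.where((hsv[v,225:270,1]>60)&(hsv[v,225:270,2]>70))[0]+225; print(v,w.min() if len(w) else '',w.max() if len(w) else '', ray(c,(w.mean(),v),.085).round(4) if len(w) else '')
E
```

```text
[0.59977477 0.15019768 0.29925104] [-1.79999821e+02  3.44589609e-02  1.03742543e-02]
((250.07611083984375, 183.7618865966797), (82.55767822265625, 85.21459197998047), 91.34074401855469) plate c [0.5719 0.1548 0.06  ]
150 248 255 [0.6271 0.1523 0.085 ]
165 248 254 [0.6057 0.1531 0.085 ]
175 248 254 [0.5912 0.1531 0.085 ]
195 248 254 [0.5611 0.1532 0.085 ]
205 248 254 [0.5456 0.1532 0.085 ]
```

Call:
carry_out(deltas=[[1,[-10,-1,25],[0,0,0]],[1,[-20,-3,70],[0,0,0]],[1,[-29,-3,115],[0,0,0]],[1,[-29,-3,160],[0,0,0]],[1,[-29,-3,195],[0,0,0]],[1,[-29,-3,215],[0,0,0]],[1,[-29,-3,226],[0,0,0]],[1,[-29,-3,226],[0,0,0]],[0.05,[-29,-3,226],[0,0,0]],[0.05,[-29,-3,226],[0,0,0]],[0.05,[-29,-3,226],[0,0,0]],[0.05,[-29,-3,226],[0,0,0]]], squeeze=10)

```text
time_s: 2.8
tcp_pos: [0.5716, 0.1529, 0.0745]
eef_rot: [-180.0, -0.1, 0.0]
contact_force: [-0.1, 0.2, 0.2]
gripper_width: 0.0609
gripper_force: 0.0
```

Call:
carry_out(deltas=[[0.05,[0,0,0],[0,0,0]],[0.05,[0,0,0],[0,0,0]],[0.05,[0,0,0],[0,0,0]],[0.05,[0,0,0],[0,0,0]],[0.05,[0,0,0],[0,0,0]],[0.05,[0,0,0],[0,0,0]],[0.05,[0,0,0],[0,0,0]],[0.05,[0,0,0],[0,0,0]],[0.05,[0,0,-10],[0,0,0]],[0.05,[0,0,-30],[0,0,0]],[0.05,[0,0,-50],[0,0,0]],[0.05,[0,0,-60],[0,0,0]]])

```text
time_s: 4.0
tcp_pos: [0.5722, 0.1532, 0.136]
eef_rot: [-179.9, -0.2, 0.0]
contact_force: [-0.7, -0.2, -0.1]
gripper_width: 0.0202
gripper_force: 10.0
```

```bash
python3 - <<'E'
from h import *
delta([0.37,0.235,0.134],down(-90),[0.571,0.153,0.134],down(0)); print(r.get_state()['gripper_width'])
E
```

```text
pos [0.5722 0.1532 0.136 ] rot [-1.7993e+02 -1.5000e-01  3.0000e-02] j [ 33.9  17.  -17.2   0.  -55.7  56.1] t 4.0
delta [-201.  -82.   -0.] [ 0.     -0.      1.5708] |t| 217.1 deg 90.0
0.020244556260992565
```

```bash
python3 - <<'E'
from h import *
im,d=r.capture('wrist'); im2,_=r.capture('scene')
save('g1.png',np.vstack([im[120:300,100:400], cv2.resize(im2[120:210,170:320],(300,180))])); print(r.get_state()['gripper_width'],r.get_state()['gripper_force'])
E
```

```text
0.02016533430911431 9.982466487490456
```

View pics/g1.png

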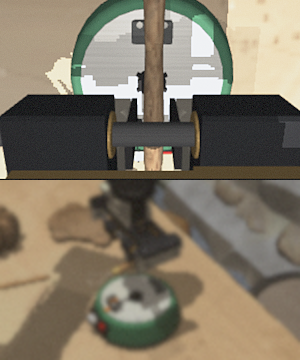

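Call:
carry_out(deltas=[[0.05,[-8,-3,0],[0,0,0.07]],[0.05,[-25,-10,0],[0,0,0.21]],[0.05,[-45,-19,0],[0,0,0.36]],[0.05,[-66,-27,0],[0,0,0.51]],[0.05,[-86,-35,0],[0,0,0.66]],[0.05,[-106,-43,0],[0,0,0.81]],[0.05,[-127,-52,0],[0,0,0.96]],[0.05,[-147,-60,0],[0,0,1.11]],[0.05,[-168,-69,0],[0,0,1.26]],[0.05,[-186,-76,0],[0,0,1.41]],[0.05,[-198,-81,0],[0,0,1.52]],[0.05,[-201,-82,0],[0,0,1.571]]])

```text
time_s: 5.3
tcp_pos: [0.3687, 0.2345, 0.1329]
eef_rot: [180.0, -0.0, -90.2]
contact_force: [0.2, 0.7, -0.2]
gripper_width: 0.0202
gripper_force: 10.0
```

Call:
carry_out(deltas=[[0.05,[0,0,15],[0,0,0]],[0.05,[0,0,50],[0,0,0]],[0.05,[0,0,85],[0,0,0]],[0.05,[0,0,108],[0,0,0]],[0.05,[0,0,120],[0,0,0]],[0.05,[0,0,127],[0,0,0]],[0.05,[0,0,130],[0,0,0]],[0.05,[0,0,130],[0,0,0]],[0.4,[0,0,130],[0,0,0]],[0.45,[0,0,130],[0,0,0]],[0.45,[0,0,130],[0,0,0]],[0.45,[0,0,130],[0,0,0]]])

```text
time_s: 6.5
tcp_pos: [0.3703, 0.2349, 0.004]
eef_rot: [-180.0, 0.0, -90.0]
contact_force: [-0.1, 0.4, 0.2]
gripper_width: 0.0388
gripper_force: 0.0
```

Call:
carry_out(deltas=[[0.5,[0,0,-20],[0,0,0]],[0.8,[0,0,-60],[0,0,0]],[1,[10,0,-105],[0,0,0]],[1,[35,-5,-145],[0,0,0]],[1,[70,-15,-175],[0,0,0]],[1,[110,-30,-200],[0,0,0]],[1,[155,-45,-215],[0,0,0]],[1,[200,-60,-230],[0,0,0]],[1,[245,-75,-245],[0,0,0]],[1,[290,-92,-260],[0,0,0]],[1,[333,-108,-266],[0,0,0]],[1,[370,-122,-266],[0,0,0]]])

```text
time_s: 7.7
tcp_pos: [0.493, -0.1378, 0.271]
eef_rot: [-179.9, -0.0, -90.0]
contact_force: [1.0, 0.7, 0.3]
gripper_width: 0.0874
gripper_force: 0.0
```

Call:
carry_out(deltas=[[1,[18,-6,0],[0,0,0]],[1,[25,-8,0],[0,0,0]],[1,[25,-8,0],[0,0,0]],[1,[25,-8,0],[0,0,0]],[1,[25,-8,0],[0,0,0]]])

```text
time_s: 8.2
tcp_pos: [0.5, -0.1594, 0.2698]
eef_rot: [-180.0, 0.0, -89.9]
contact_force: [-0.4, 0.0, -0.1]
gripper_width: 0.0873
gripper_force: 0.0
```

```bash
python3 - <<'E'
from h import *
p,q,s=state(); c=cal('wrist'); im,d=r.capture('wrist'); print(p,s['eef_rot'],s['joints'].round(1)); np.savez('/tmp/w4.npz',im=im,d=d,V=c[3])
t,dt=r.capture('top'); np.savez('/tmp/top1.npz',im=t,d=dt)
a=cv2.resize(im[70:230,150:350],None,fx=4,fy=3.6*4/3.6,interpolation=cv2.INTER_CUBIC)
a=a[:600]; save('j1.png',a)
X=cloud(d,c); print('bench',np.median(X[200:230,120:150].reshape(-1,3),0))
m=(X[...,2]>.085)&(X[...,2]<.12)&(abs(X[...,0]-.5)<.08)&(X[...,1]<-.1); 
mm=np.where(m); print(m.sum(),mm[0].min(),mm[0].max(),mm[1].min(),mm[1].max(),X[m].min(0),X[m].max(0))
E
```

```text
[ 0.49997129 -0.15936409  0.26980754] [-1.79974183e+02  9.04983705e-03 -8.99281246e+01] [  3.8   4.7 -14.2  -0.  -71.   -3.7]
bench [ 0.70361404 -0.07012368  0.00265983]
3343 101 188 229 291 [ 0.45350281 -0.24975131  0.08500936] [ 0.53255134 -0.13876626  0.10155967]
```

View pics/j1.png

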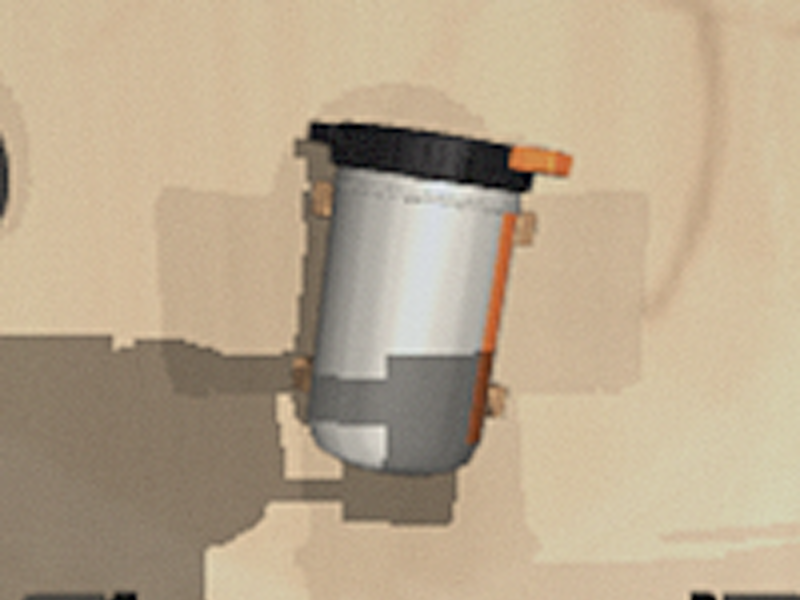

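```bash
python3 - <<'E'
from h import *
from scipy.optimize import least_squares
z=np.load('/tmp/w4.npz'); im,d=z['im'],z['d']; f,cx,cy,_=cal('wrist'); c=(f,cx,cy,z['V']); X=cloud(d,c)
P=X[70:200,215:305].reshape(-1,3); P=P[(P[:,2]>.07)&(P[:,1]>-.228)&(P[:,1]<-.15)]
def ax(q): a=np.array([np.tan(q[2]),1,q[4]]); return a/np.linalg.norm(a)
def res(q):
    a=ax(q); v=P-np.array([q[0],-.19,q[1]]); return np.linalg.norm(v-np.outer(v@a,a),axis=1)-q[3]
for fix in(0,1):
    fn=(lambda q:res([*q[:3],.031,0])) if fix else res
    s=least_squares(fn,[.5,.064,.1]+([] if fix else [.031,0]),loss='soft_l1',f_scale=.001); print(s.x.round(4),'deg',np.degrees(s.x[2]),np.sqrt(np.mean(s.fun**2)),len(P))
# end extents: dome end and foot along axis through ray at z axis
cr=lambda x,y:((x+.5)/4-.5+150,(y+.5)/4-.5+70)
for n,x,y,h in(('domeTip',395,472,.064),('footL',312,122,.064),('footR',533,190,.064),('footTopmid',420,125,.096),('collarbot',425,185,.097),('ear',572,162,.064+.023),('ear_in',512,150,.064+.016),('cupLd',316,400,.064),('cupRd',482,400,.064),('cupLf',336,190,.064),('cupRf',517,215,.064)): print(n,ray(c,cr(x,y),h).round(4))
E
```

```text
[0.5022 0.0661 0.1443 0.0311 0.0006] deg 8.265185460176403 0.0006407945678755108 2785
[0.5022 0.0662 0.1444] deg 8.274928120760745 0.0006410312298792398 2785
domeTip [ 0.5072 -0.1335  0.064 ]
footL [ 0.534 -0.252  0.064]
footR [ 0.461  -0.2306  0.064 ]
footTopmid [ 0.4988 -0.2493  0.096 ]
collarbot [ 0.4973 -0.232   0.097 ]
ear [ 0.4517 -0.239   0.087 ]
ear_in [ 0.4697 -0.2428  0.08  ]
cupLd [ 0.5348 -0.1596  0.064 ]
cupRd [ 0.4767 -0.1596  0.064 ]
cupLf [ 0.5266 -0.2305  0.064 ]
cupRf [ 0.4661 -0.2225  0.064 ]
```

```bash
cat >> h.py <<'E'
dome=np.array([np.sin(np.radians(8.27)),np.cos(np.radians(8.27)),0]); F=np.array([.4938,-.2475,.064])
def Grasp(a):  # tool x = dome dir raised by a, z = toward foot/down
    a=np.radians(a); up=np.array([0,0,1.]); x=dome*np.cos(a)+up*np.sin(a); z=-up*np.cos(a)-dome*np.sin(a); return R.from_matrix(np.c_[x,np.cross(z,x),z])
def Stand(a,h): # tool heading h, pointing down by a
    a,h=np.radians([a,h]); H=np.array([np.cos(h),np.sin(h),0]); up=np.array([0,0,1.]); z=H*np.cos(a)-up*np.sin(a); x=H*np.sin(a)+up*np.cos(a); return R.from_matrix(np.c_[x,np.cross(z,x),z])
L1,L2,b=.605,.464,-.182
def wristj(Rt,P,d=.30):
    # j1,e estimate with in-plane model, tool length d (wrist->TCP); b=base-d
    from scipy.optimize import least_squares
    w=np.array(P)-d*Rt.as_matrix()[:,2]; zw=w[2]; rr=np.hypot(w[0],w[1]); ri=np.sqrt(rr**2-.192**2)
    j1=np.degrees(np.arctan2(w[1],w[0])+np.arcsin(.192/rr))
    q=least_squares(lambda q:[L1*np.sin(q[0])+L2*np.cos(q[1])-ri, b+d+L1*np.cos(q[0])+L2*np.sin(q[1])-zw],[.2,-.3]).x
    j2,e=np.degrees(q)
    M=(R.from_euler('z',j1,degrees=True)*R.from_euler('y',-e,degrees=True)).inv()*Rt
    # tool frame: at zero wrist tool z = forearm x
    C=R.from_matrix(np.array([[0,0,1.],[0,1,0],[-1,0,0]]).T).inv()
    m=M.as_matrix(); tz=m[:,2]; a5=np.degrees(np.arccos(np.clip(tz[0],-1,1)))
    a4=np.degrees(np.arctan2(tz[1],-tz[2]))  # 0 when bending down
    # j6: reference tool x at wrist (a4,a5) with j6=90 is in bending plane pointing 'outward'
    B=R.from_euler('x',a4,degrees=True)*R.from_euler('y',a5,degrees=True)  # x axis -> tool z
    o=-B.as_matrix()[:,2]*-1; o=B.apply([0,0,1]); l=B.apply([0,1,0]); tx=m[:,0]
    j6=90+np.degrees(np.arctan2(tx@l,tx@o))
    print('j1 %.1f j2 %.1f j3 %.1f a4 %.1f j5 %.1f j6 %.1f'%(j1,j2,e+j2,a4,-a5,(j6+180)%360-180), 'wrist',w.round(3))
E
python3 - <<'E'
from h import *
wristj(down(-89.93),[.5,-.1594,.2698]); wristj(down(-26.4),[.3,.605,.227])
for d in(.25,.35):
  for a in(0,30,45):
    s=75; g=F+s/1000*dome; Rt=Grasp(a); z=Rt.as_matrix()[:,2]; wristj(Rt,g+.019*z,d)
    for h in(15,):
        Rt=Stand(a,h); z=Rt.as_matrix()[:,2]; wristj(Rt,np.array([.66,-.04,s/1000])+.019*z,d)
E
```

```text
j1 3.8 j2 4.7 j3 -14.3 a4 0.0 j5 -71.0 j6 -3.7 wrist [ 0.5   -0.159  0.57 ]
j1 80.1 j2 20.4 j3 0.5 a4 0.0 j5 -70.1 j6 -16.5 wrist [0.3   0.605 0.527]
j1 2.1 j2 18.3 j3 -30.2 a4 0.0 j5 -41.5 j6 169.6 wrist [ 0.505 -0.173  0.295]
j1 12.5 j2 39.0 j3 -48.0 a4 177.5 j5 -87.0 j6 -90.1 wrist [ 0.437 -0.1    0.075]
j1 2.1 j2 18.3 j3 -30.2 a4 0.0 j5 -41.5 j6 169.6 wrist [ 0.505 -0.173  0.295]
j1 12.7 j2 24.8 j3 -42.2 a4 176.7 j5 -37.0 j6 -91.5 wrist [ 0.467 -0.092  0.19 ]
j1 2.0 j2 19.1 j3 -28.9 a4 0.6 j5 -44.6 j6 172.8 wrist [ 0.515 -0.175  0.295]
j1 12.9 j2 21.6 j3 -36.0 a4 173.1 j5 -12.7 j6 -95.2 wrist [ 0.502 -0.082  0.238]
j1 2.1 j2 18.3 j3 -30.2 a4 0.0 j5 -41.5 j6 169.6 wrist [ 0.505 -0.173  0.395]
j1 11.7 j2 57.6 j3 -58.4 a4 176.3 j5 -115.9 j6 -88.4 wrist [ 0.34  -0.126  0.075]
j1 2.1 j2 18.3 j3 -30.2 a4 0.0 j5 -41.5 j6 169.6 wrist [ 0.505 -0.173  0.395]
j1 12.1 j2 28.4 j3 -53.8 a4 176.8 j5 -52.2 j6 -90.5 wrist [ 0.383 -0.114  0.24 ]
j1 1.9 j2 19.5 j3 -28.3 a4 0.6 j5 -44.8 j6 172.9 wrist [ 0.52  -0.175  0.395]
j1 12.5 j2 20.8 j3 -45.4 a4 175.1 j5 -21.2 j6 -92.8 wrist [ 0.434 -0.101  0.309]
```

```bash
cat >> h.py <<'E'
def Grasp(a,flip=1):
    a=np.radians(a); up=np.array([0,0,1.]); x=(dome*np.cos(a)-up*np.sin(a))*flip; z=-up*np.cos(a)-dome*np.sin(a); return R.from_matrix(np.c_[x,np.cross(z,x),z])
def Stand(a,h,flip=1):
    a,h=np.radians([a,h]); H=np.array([np.cos(h),np.sin(h),0]); up=np.array([0,0,1.]); z=H*np.cos(a)-up*np.sin(a); x=(H*np.sin(a)+up*np.cos(a))*flip; return R.from_matrix(np.c_[x,np.cross(z,x),z])
E
python3 - <<'E'
from h import *
d=.3
for a in(60,):
  for fl in (1,-1):
    s=75; g=F+s/1000*dome; Rt=Grasp(a,fl); z=Rt.as_matrix()[:,2]; print('grasp',a,fl); wristj(Rt,g+.019*z,d); wristj(Rt,g+.019*z+[0,0,.12],d);wristj(Rt,g-.1*z,d)
    for h in(15,45,82):
      for P in([.66,-.04],[.6,-.04]):
        Rt=Stand(a,h,fl); z=Rt.as_matrix()[:,2]; print('stand',h,P); wristj(Rt,np.array([*P,s/1000])+.019*z,d)
E
```

```text
grasp 60 1
j1 27.8 j2 32.3 j3 -34.1 a4 -46.4 j5 -75.3 j6 109.6 wrist [0.54  0.068 0.205]
j1 27.8 j2 20.8 j3 -29.9 a4 -44.5 j5 -86.3 j6 120.9 wrist [0.54  0.068 0.324]
j1 36.3 j2 28.5 j3 -27.7 a4 -38.2 j5 -85.6 j6 113.4 wrist [0.554 0.17  0.264]
stand 15 [0.66, -0.04]
j1 13.0 j2 20.3 j3 -32.0 a4 7.5 j5 -7.8 j6 99.2 wrist [ 0.524 -0.076  0.318]
stand 15 [0.6, -0.04]
j1 14.7 j2 15.9 j3 -39.4 a4 1.6 j5 -4.7 j6 91.8 wrist [ 0.464 -0.076  0.318]
stand 45 [0.66, -0.04]
j1 5.5 j2 23.8 j3 -25.8 a4 49.9 j5 -24.6 j6 172.8 wrist [ 0.561 -0.139  0.318]
stand 45 [0.6, -0.04]
j1 6.1 j2 19.6 j3 -33.3 a4 55.8 j5 -22.3 j6 178.6 wrist [ 0.501 -0.139  0.318]
stand 82 [0.66, -0.04]
j1 1.2 j2 30.1 j3 -14.0 a4 41.1 j5 -48.7 j6 -160.6 wrist [ 0.64  -0.179  0.318]
stand 82 [0.6, -0.04]
j1 1.3 j2 25.9 j3 -21.9 a4 43.4 j5 -45.9 j6 -157.4 wrist [ 0.58  -0.179  0.318]
grasp 60 -1
j1 27.8 j2 32.3 j3 -34.1 a4 -46.4 j5 -75.3 j6 -70.4 wrist [0.54  0.068 0.205]
j1 27.8 j2 20.8 j3 -29.9 a4 -44.5 j5 -86.3 j6 -59.1 wrist [0.54  0.068 0.324]
j1 36.3 j2 28.5 j3 -27.7 a4 -38.2 j5 -85.6 j6 -66.6 wrist [0.554 0.17  0.264]
stand 15 [0.66, -0.04]
j1 13.0 j2 20.3 j3 -32.0 a4 7.5 j5 -7.8 j6 -80.8 wrist [ 0.524 -0.076  0.318]
stand 15 [0.6, -0.04]
j1 14.7 j2 15.9 j3 -39.4 a4 1.6 j5 -4.7 j6 -88.2 wrist [ 0.464 -0.076  0.318]
stand 45 [0.66, -0.04]
j1 5.5 j2 23.8 j3 -25.8 a4 49.9 j5 -24.6 j6 -7.2 wrist [ 0.561 -0.139  0.318]
stand 45 [0.6, -0.04]
j1 6.1 j2 19.6 j3 -33.3 a4 55.8 j5 -22.3 j6 -1.4 wrist [ 0.501 -0.139  0.318]
stand 82 [0.66, -0.04]
j1 1.2 j2 30.1 j3 -14.0 a4 41.1 j5 -48.7 j6 19.4 wrist [ 0.64  -0.179  0.318]
stand 82 [0.6, -0.04]
j1 1.3 j2 25.9 j3 -21.9 a4 43.4 j5 -45.9 j6 22.6 wrist [ 0.58  -0.179  0.318]
```

```bash
python3 - <<'E'
from h import *
Rt=Grasp(60,-1); z=Rt.as_matrix()[:,2]; g=F+.075*dome
print(g,z); t,w=delta(g-.095*z,Rt,[.5,-.16,.27],down(-90)); wristj(Rt,g-.095*z)
for k in(.33,.66): wristj(down(-90)*R.from_rotvec(w*k),np.array([.5,-.16,.27])*(1-k)+(g-.095*z)*k)
E
```

```text
[ 0.50458786 -0.17327991  0.064     ] [-0.12456742 -0.85701981 -0.5       ]
pos [ 0.5001 -0.1594  0.2699] rot [-1.7997e+02  1.0000e-02 -8.9910e+01] j [  3.7   4.8 -14.2  -0.  -71.   -3.7] t 8.3
delta [-68.1 -16.4 158.5] [-0.0756  1.0453  0.1309] |t| 173.3 deg 60.51
j1 36.0 j2 28.6 j3 -28.0 a4 -38.5 j5 -85.1 j6 -66.7 wrist [0.554 0.165 0.262]
j1 17.8 j2 6.7 j3 -21.5 a4 -19.2 j5 -71.0 j6 -28.1 wrist [ 0.515 -0.036  0.5  ]
j1 28.9 j2 14.8 j3 -26.5 a4 -32.2 j5 -76.7 j6 -49.6 wrist [0.533 0.075 0.396]
```

Call:
carry_out(deltas=[[1,[-3,-1,5],[-0.003,0.042,0.005]],[1,[-9,-2,18],[-0.01,0.136,0.017]],[1,[-16,-4,34],[-0.017,0.24,0.03]],[1,[-22,-5,51],[-0.025,0.345,0.043]],[1,[-29,-7,67],[-0.0325,0.45,0.056]],[1,[-36,-9,83],[-0.04,0.554,0.069]],[1,[-43,-10,99],[-0.048,0.659,0.082]],[1,[-50,-12,115],[-0.055,0.763,0.096]],[1,[-56,-14,131],[-0.063,0.868,0.109]],[1,[-62,-15,145],[-0.07,0.962,0.12]],[1,[-67,-16,155],[-0.074,1.025,0.128]],[1,[-68,-16,158],[-0.0756,1.0453,0.1309]]])

```text
time_s: 9.5
tcp_pos: [0.5164, -0.0909, 0.1099]
eef_rot: [179.7, -60.2, -97.9]
contact_force: [-0.1, -0.3, 0.8]
gripper_width: 0.0873
gripper_force: 0.0
```

```bash
python3 - <<'E'
from h import *
Rt=Grasp(60,-1); z=Rt.as_matrix()[:,2]; g=F+.075*dome
r.capture('scene'); r.capture('scene')
delta(g+.019*z,Rt)
E
```

```text
pos [ 0.5162 -0.0917  0.1108] rot [179.8  -60.05 -98.01] j [ 36.4  33.3 -38.6  40.1 -73.4 -76.5] t 9.6
delta [  0.6  -0.2 113.8] [-0.0004 -0.0008  0.0023] |t| 113.8 deg 0.14
```

Call:
carry_out(deltas=[[1,[0,0,15],[0,0,0]],[1,[0,0,40],[0,0,0]],[1,[0,0,68],[0,0,0]],[1,[0,0,92],[0,0,0]],[1,[0,0,107],[0,0,0]],[1,[0,0,114],[0,0,0]],[1,[0,0,114],[0,0,0]],[0.6,[0,0,114],[0,0,0]],[0.6,[0,0,114],[0,0,0]],[0.6,[0,0,114],[0,0,0]],[0.6,[0,0,114],[0,0,0]],[0.6,[0,0,114],[0,0,0]]], squeeze=35)

```text
time_s: 10.8
tcp_pos: [0.5014, -0.1899, 0.0548]
eef_rot: [179.9, -60.1, -98.2]
contact_force: [-4.2, 4.4, 2.9]
gripper_width: 0.0612
gripper_force: 35.0
```

```bash
python3 - <<'E'
from h import *
s=r.get_state(); print(s['gripper_width'],s['gripper_force'],s['contact_force'])
Rt=Grasp(60,-1); z=Rt.as_matrix()[:,2]; g=F+.075*dome
P0=g+.019*z
R1=Stand(60,81.73,-1); print((R1*Rt.inv()).as_rotvec(degrees=True))
up=P0+[0,0,.10]
delta(up,Rt,P0,Rt)
# stand: grasp height .0785 
z1=R1.as_matrix()[:,2]
for P in([.58,-.03,.16],[.58,-.03,.077]):
    delta(np.array(P)+.019*z1,R1,up,Rt); wristj(R1,np.array(P)+.019*z1)
E
```

```text
0.0611514429943656 34.994094560388476 [-4.19246613  4.42005668  2.85109875]
[ 8.90641114e+01 -1.29454260e+01 -8.83177008e-15]
pos [ 0.5014 -0.1899  0.0548] rot [179.93 -60.05 -98.22] j [ 25.4  35.6 -48.3  53.7 -63.6 -84.3] t 10.8
delta [ 86.6   0.  -50. ] [0. 0. 0.] |t| 100.0 deg 0.0
pos [ 0.5014 -0.1899  0.0548] rot [179.93 -60.05 -98.22] j [ 25.4  35.6 -48.3  53.7 -63.6 -84.3] t 10.8
delta [ -98.8  -54.  -149.2] [ 0.     -1.5708  0.    ] |t| 186.9 deg 90.0
j1 2.4 j2 18.3 j3 -20.3 a4 38.4 j5 -52.3 j6 13.7 wrist [ 0.56  -0.169  0.403]
pos [ 0.5014 -0.1899  0.0548] rot [179.93 -60.05 -98.22] j [ 25.4  35.6 -48.3  53.7 -63.6 -84.3] t 10.8
delta [-170.7  -54.  -107.7] [ 0.     -1.5708  0.    ] |t| 208.9 deg 90.0
j1 2.4 j2 24.1 j3 -24.8 a4 44.5 j5 -44.5 j6 22.8 wrist [ 0.56  -0.169  0.32 ]
```

Call:
carry_out(deltas=[[0.6,[4,0,-2],[0,0,0]],[0.6,[15,0,-9],[0,0,0]],[0.6,[32,0,-18],[0,0,0]],[0.6,[50,0,-29],[0,0,0]],[0.6,[66,0,-38],[0,0,0]],[0.6,[79,0,-45],[0,0,0]],[0.6,[86,0,-50],[0,0,0]],[0.6,[86,0,-50],[0,0,0]]])

```text
time_s: 11.6
tcp_pos: [0.5024, -0.1894, 0.155]
eef_rot: [-179.8, -59.9, -98.4]
contact_force: [0.1, -1.3, -2.5]
gripper_width: 0.0614
gripper_force: 35.0
```

Call:
carry_out(deltas=[[0.6,[-3,-2,-5],[0,-0.05,0]],[0.6,[-10,-6,-15],[0,-0.16,0]],[0.6,[-18,-10,-28],[0,-0.29,0]],[0.6,[-27,-15,-41],[0,-0.43,0]],[0.6,[-36,-20,-54],[0,-0.57,0]],[0.6,[-45,-24,-67],[0,-0.71,0]],[0.6,[-54,-29,-81],[0,-0.85,0]],[0.6,[-62,-34,-94],[0,-0.99,0]],[0.6,[-71,-39,-108],[0,-1.13,0]],[0.6,[-80,-44,-121],[0,-1.27,0]],[0.6,[-88,-48,-134],[0,-1.4,0]],[0.6,[-95,-52,-144],[0,-1.51,0]]])

```text
time_s: 12.8
tcp_pos: [0.5786, -0.0263, 0.1437]
eef_rot: [180.0, 26.8, -98.3]
contact_force: [-0.8, -1.2, -1.9]
gripper_width: 0.0614
gripper_force: 35.0
```

Call:
carry_out(deltas=[[0.6,[-3,-2,-3],[0,-0.05,0]],[0.6,[-3,-2,-4],[0,-0.061,0]],[0.6,[-3,-2,-4],[0,-0.061,0]]])

```text
time_s: 13.1
tcp_pos: [0.5797, -0.0271, 0.1475]
eef_rot: [179.8, 29.9, -98.4]
contact_force: [-0.1, 0.3, -2.0]
gripper_width: 0.0611
gripper_force: 35.0
```

```bash
python3 - <<'E'
from h import *
im,d=r.capture('top'); np.savez('/tmp/top2.npz',im=im,d=d); i2,d2=r.capture('scene')
R1=Stand(60,81.73,-1); delta(np.array([.58,-.03,.077])+.019*R1.as_matrix()[:,2],R1); s=r.get_state(); print(s['gripper_width'],s['contact_force'])
save('st1.png',cv2.resize(np.hstack([im[130:230,190:330],i2[100:200,150:290]]),None,fx=2.8,fy=2.8,interpolation=cv2.INTER_CUBIC))
E
```

```text
pos [ 0.5798 -0.0261  0.1482] rot [179.92  29.93 -98.29] j [ -5.3  19.   -6.3 -32.8 -66.9  10.8] t 13.2
delta [38.8 -0.9 78.8] [ 0.0012 -0.0012 -0.0003] |t| 87.8 deg 0.1
0.0612524697129053 [-0.32017317 -0.74627524 -2.47541611]
```

View pics/st1.png

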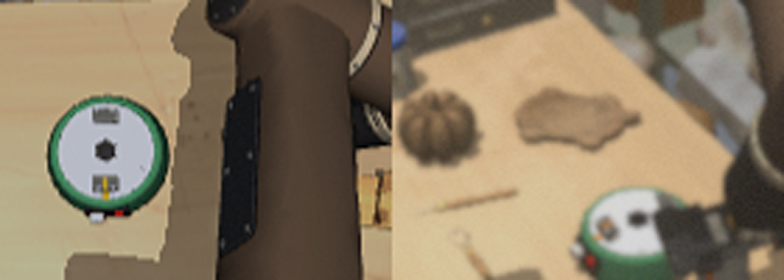

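Call:
carry_out(deltas=[[0.6,[5,0,9],[0,0,0]],[0.6,[14,0,24],[0,0,0]],[0.6,[24,0,42],[0,0,0]],[0.6,[32,0,55],[0,0,0]],[0.6,[37,0,64],[0,0,0]],[0.6,[40,0,69],[0,0,0]],[0.6,[40,0,69],[0,0,0]],[0.6,[40,0,69],[0,0,0]]])

```text
time_s: 14.0
tcp_pos: [0.5807, -0.0265, 0.0693]
eef_rot: [-180.0, 30.0, -98.2]
contact_force: [-0.1, 0.7, -1.1]
gripper_width: 0.0612
gripper_force: 35.0
```

```bash
python3 - <<'E'
from h import *
p,q,s=state(); print(p,s['eef_rot'],s['contact_force'],s['moment'])
i,d=r.capture('wrist'); c=cal('wrist'); np.savez('/tmp/w5.npz',im=i,d=d,V=c[3])
i2,d2=r.capture('scene'); a=cv2.resize(i2[150:260,190:330],None,fx=2.6,fy=2.6,interpolation=cv2.INTER_CUBIC)
b=cv2.resize(i[100:384,56:456],(400,286)); o=np.zeros((286,800,3),np.uint8); o[:,:400]=b[:286]; o[:,400:400+a.shape[1]]=a[:286,:400]; save('st2.png',o)
E
```

```text
[ 0.58071858 -0.02646046  0.06931651] [-179.95628541   30.00360015  -98.24396644] [-0.09377618  0.71230496 -1.11856841] [-1.97472871  0.13563852  0.03708213]
```

View pics/st2.png

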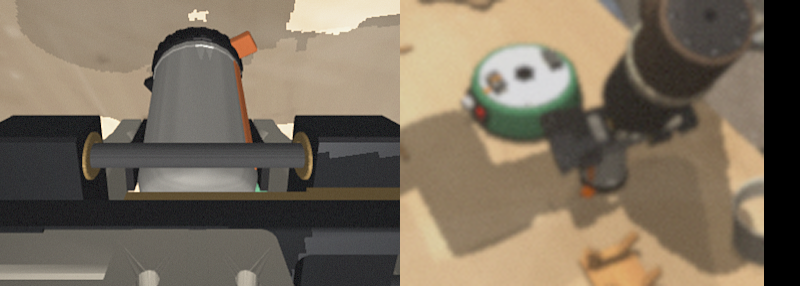

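```bash
python3 - <<'E'
from h import *
from scipy.optimize import least_squares
z=np.load('/tmp/w5.npz'); im,d=z['im'],z['d']; f,cx,cy,_=cal('wrist'); c=(f,cx,cy,z['V']); X=cloud(d,c)
P=X[100:240,150:350].reshape(-1,3); P=P[(P[:,2]>.03)&(P[:,2]<.062)&(np.hypot(P[:,0]-.58,P[:,1]+.03)<.045)]
def res(q):
    a=np.array([q[2],q[3],1]); a/=np.linalg.norm(a); v=P-np.array([q[0],q[1],.05]); return np.linalg.norm(v-np.outer(v@a,a),axis=1)-.031
s=least_squares(res,[.58,-.03,0,0],loss='soft_l1',f_scale=.001); print(s.x.round(4),len(P),np.sqrt(np.mean(s.fun**2)))
Q=X[100:200,150:350].reshape(-1,3); print('bench',np.median(X[105:125,290:330].reshape(-1,3),0))
Q=Q[np.hypot(Q[:,0]-.58,Q[:,1]+.03)<.05]; print(np.histogram(Q[:,2],np.arange(-.01,.05,.003)))
E
```

```text
[ 0.5804 -0.0352 -0.0077  0.0066] 2735 0.0004008245535511439
bench [ 0.53571865 -0.0647282   0.00282972]
(array([   0,    0,    0,  191, 3409,    0,    0,   13,  159,  407,  467,
        320,  511,  127,  314,  216,  240,  234,  266]), array([-0.01 , -0.007, -0.004, -0.001,  0.002,  0.005,  0.008,  0.011,
        0.014,  0.017,  0.02 ,  0.023,  0.026,  0.029,  0.032,  0.035,
        0.038,  0.041,  0.044,  0.047]))
```

Call:
carry_out(deltas=[[0.6,[1,0,1.7],[0,0,0]],[0.6,[1.5,0,2.6],[0,0,0]],[0.6,[2,0,3.5],[0,0,0]],[0.6,[2.5,0,4.3],[0,0,0]],[0.6,[2.5,0,4.3],[0,0,0]]])

```text
time_s: 14.6
tcp_pos: [0.5803, -0.0263, 0.0638]
eef_rot: [180.0, 30.0, -98.3]
contact_force: [0.2, -0.9, -0.8]
gripper_width: 0.0613
gripper_force: 35.0
```

Call:
carry_out(deltas=[[0.6,[0.7,0,1.3],[0,0,0]],[0.6,[1.5,0,2.6],[0,0,0]],[0.6,[2,0,3.5],[0,0,0]],[0.6,[2.2,0,3.9],[0,0,0]],[0.6,[2.2,0,3.9],[0,0,0]]])

```text
time_s: 15.1
tcp_pos: [0.5803, -0.0263, 0.0594]
eef_rot: [180.0, 30.0, -98.3]
contact_force: [-0.3, 0.6, -2.6]
gripper_width: 0.0614
gripper_force: 35.0
```

Call:
carry_out(deltas=[[0.6,[0.25,0,0.4],[0,0,0]],[0.6,[0.5,0,0.9],[0,0,0]],[0.6,[0.75,0,1.3],[0,0,0]],[0.6,[0.75,0,1.3],[0,0,0]]])

```text
time_s: 15.5
tcp_pos: [0.5805, -0.0262, 0.0589]
eef_rot: [-180.0, 30.0, -98.2]
contact_force: [-1.6, 0.0, 5.4]
gripper_width: 0.0614
gripper_force: 35.0
```

Call:
carry_out(deltas=[[1,[0,0,0],[0,0,0]],[1,[0,0,0],[0,0,0]],[1,[0,0,0],[0,0,0]],[1,[0,0,0],[0,0,0]],[1,[0,0,0],[0,0,0]],[1,[0,0,-6],[0,0,0]],[1,[0,0,-20],[0,0,0]],[1,[0,0,-45],[0,0,0]],[1,[0,0,-75],[0,0,0]],[1,[0,0,-105],[0,0,0]],[1,[0,0,-125],[0,0,0]],[1,[0,0,-130],[0,0,0]]])

```text
time_s: 16.7
tcp_pos: [0.5719, -0.0926, 0.174]
eef_rot: [-179.7, 29.9, -98.2]
contact_force: [0.4, 0.0, 0.5]
gripper_width: 0.0879
gripper_force: 0.0
```

```bash
python3 - <<'E'
from h import *
s=state()[2]; print(s['gripper_width'],s['contact_force'])
# view pose: tool down yaw -98, TCP so that jar seen
delta([.58,.02,.25],down(-98.3)); delta([.58,-.035,.25],down(-98.3))
E
```

```text
0.08791342815148771 [0.38239191 0.04582062 0.4690459 ]
pos [ 0.5719 -0.0926  0.174 ] rot [-179.67   29.93  -98.16] j [-11.7  19.   -3.  -31.5 -72.5  14.3] t 16.7
delta [-135.6    8.    -9.7] [-0.005   0.5224  0.0008] |t| 136.1 deg 29.93
pos [ 0.5719 -0.0926  0.174 ] rot [-179.67   29.93  -98.16] j [-11.7  19.   -3.  -31.5 -72.5  14.3] t 16.7
delta [-88.4  -0.  -36.8] [-0.005   0.5224  0.0008] |t| 95.8 deg 29.93
```

Call:
carry_out(deltas=[[1,[-10,0,-10],[0,0.05,0]],[1,[-30,1,-20],[0,0.14,0]],[1,[-55,2,-25],[0,0.25,0]],[1,[-80,3,-25],[0,0.36,0]],[1,[-103,4,-22],[-0.005,0.46,0]],[1,[-118,5,-20],[-0.005,0.522,0]],[1,[-118,5,-20],[-0.005,0.522,0]],[1,[-118,5,-20],[-0.005,0.522,0]],[1,[-118,5,-20],[-0.005,0.522,0]]])

```text
time_s: 17.6
tcp_pos: [0.5789, 0.0008, 0.2465]
eef_rot: [179.7, 0.1, -98.2]
contact_force: [0.3, -0.2, -0.8]
gripper_width: 0.0873
gripper_force: 0.0
```

```bash
python3 - <<'E'
from h import *
from scipy.optimize import least_squares
r.capture('top'); r.capture('top')
p,q,s=state(); c=cal('wrist'); im,d=r.capture('wrist'); np.savez('/tmp/w6.npz',im=im,d=d,V=c[3]); print(p,s['eef_rot'])
X=cloud(d,c); m=(X[...,2]>.02)&(X[...,2]<.125)&(np.hypot(X[...,0]-.58,X[...,1]+.035)<.07); v,u=np.where(m); print('px',u.min(),u.max(),v.min(),v.max())
print('top z',np.sort(X[m][:,2])[-20:].mean(),'bench',np.median(X[60:90,200:300,2]))
hsv=cv2.cvtColor(im,cv2.COLOR_RGB2HSV)
o=m.copy(); o=(hsv[...,0]<18)&(hsv[...,1]>170)&(hsv[...,2]>120)&(np.hypot(X[...,0]-.58,X[...,1]+.035)<.08); v,u=np.where(o); print('orange',len(u),X[o].min(0),X[o].max(0))
e=o&(X[...,2]<.02); print('ear',X[e].mean(0),e.sum())
P=X[m&(X[...,2]<.095)&(X[...,2]>.025)]
def res(q):
    a=np.array([q[2],q[3],1]); a/=np.linalg.norm(a); w=P-np.array([q[0],q[1],.06]); return np.linalg.norm(w-np.outer(w@a,a),axis=1)-.031
k=least_squares(res,[.58,-.035,0,0],loss='soft_l1',f_scale=.001); print(k.x.round(4),len(P),np.sqrt(np.mean(k.fun**2)))
# dome: fit top circle from points z>.09 extents
D=X[m&(X[...,2]>.1)]; print('dome pts',D.mean(0),D.min(0),D.max(0))
save('w6.png',cv2.resize(im[40:300,120:400],None,fx=2.2,fy=2.2))
E
```

```text
[5.79142512e-01 1.76262863e-04 2.46658518e-01] [ 1.79699621e+02  1.26866277e-01 -9.83027570e+01]
px 221 273 121 175
top z 0.1141536165320153 bench 0.0024577202809035565Traceback (most recent call last):
  File "<stdin>", line 8, in <module>
    return umr_minimum(a, axis, None, out, keepdims, initial, where)
ValueError: zero-size array to reduction operation minimum which has no identity
```

```bash
python3 - <<'E'
from h import *
from scipy.optimize import least_squares
z=np.load('/tmp/w6.npz'); im,d=z['im'],z['d']; f,cx,cy,_=cal('wrist'); c=(f,cx,cy,z['V']); X=cloud(d,c)
near=(np.hypot(X[...,0]-.58,X[...,1]+.035)<.075); m=near&(X[...,2]>.012)&(X[...,2]<.125)
hsv=cv2.cvtColor(im,cv2.COLOR_RGB2HSV)
P=X[m&(X[...,2]<.095)&(X[...,2]>.025)]
def res(q):
    a=np.array([q[2],q[3],1]); a/=np.linalg.norm(a); w=P-np.array([q[0],q[1],.06]); return np.linalg.norm(w-np.outer(w@a,a),axis=1)-.031
k=least_squares(res,[.58,-.035,0,0],loss='soft_l1',f_scale=.001); print(k.x.round(4),len(P),np.sqrt(np.mean(k.fun**2)))
D=X[m&(X[...,2]>.09)]; cc,rr=cv2.minEnclosingCircle((D[:,:2]*1000).astype(np.float32)); print('dome',D.mean(0).round(4),cc,rr,len(D))
for lo,hi in((.005,.016),(.016,.022)):
    E=near&(X[...,2]>lo)&(X[...,2]<hi); print(lo,E.sum()); 
b=X[...,2]>.004; o=near&b&(im[...,0].astype(int)-im[...,2]>70); print('orange',o.sum()); Q=X[o]; 
for h in np.arange(.0,.12,.01):
    w=Q[(Q[:,2]>=h)&(Q[:,2]<h+.01)]
    if len(w): print(h.round(2),len(w),w.mean(0).round(4))
E
```

```text
[ 0.5805 -0.0347 -0.0084 -0.0006] 23 0.00013652757350018978
dome [ 0.58   -0.0369  0.1103] (580.2853393554688, -35.38330841064453) 31.075485229492188 2243
0.005 145
0.016 24
orange 213
0.0 76 [ 0.5439 -0.0501  0.009 ]
0.01 20 [ 0.5446 -0.0509  0.0105]
0.09 1 [ 0.5522 -0.0487  0.099 ]
```

```bash
python3 - <<'E'
from h import *
z=np.load('/tmp/top2.npz'); im,d=z['im'],z['d']; c=cal('top'); hsv=cv2.cvtColor(im,cv2.COLOR_RGB2HSV)
g=((hsv[...,0]>50)&(hsv[...,0]<95)&(hsv[...,1]>80)).astype(np.uint8); g[:155]=0;g[215:]=0;g[:,:195]=0;g[:,260:]=0
e=cv2.fitEllipse(cv2.convexHull(cv2.findNonZero(g))); print('green',e,ray(c,e[0],.04).round(4))
m=((hsv[...,1]<50)&(hsv[...,2]>110)).astype(np.uint8); m[:160]=0;m[206:]=0;m[:,:205]=0;m[:,252:]=0
n,l,st,_=cv2.connectedComponentsWithStats(m); k=1+st[1:,4].argmax(); e=cv2.fitEllipse(cv2.convexHull(cv2.findNonZero((l==k).astype(np.uint8)))); print('plate',st[k],e,ray(c,e[0],.06).round(4))
X=cloud(d,c); print('bench near mixer',np.median(X[240:250,200:240,2]),'plate z',np.median(X[l==k][:,2]))
z=np.load('/tmp/top1.npz')
delta([.55,.15,.3],down(-98.3)); wristj(down(-98.3),[.55,.15,.3])
E
```

```text
green ((228.21200561523438, 185.38294982910156), (41.8383903503418, 42.796321868896484), 92.06897735595703) [0.5647 0.153  0.04  ]
plate [211 167  34  34 813] ((227.4199981689453, 183.5773468017578), (34.20936965942383, 34.51887130737305), 45.97442626953125) [0.5686 0.1545 0.06  ]
bench near mixer 0.00011841493353774275 plate z 0.060127089447993484
pos [5.792e-01 1.000e-04 2.467e-01] rot [ 1.7971e+02  1.2000e-01 -9.8310e+01] j [ 19.2  11.   -9.7  -0.3 -69.5 -27.4] t 17.75
delta [-144.2   50.8  -52.7] [ 0.0051  0.0022 -0.0002] |t| 161.7 deg 0.32
j1 34.9 j2 8.3 j3 -6.2 a4 0.0 j5 -75.4 j6 -43.2 wrist [0.55 0.15 0.6 ]
```

Call:
carry_out(deltas=[[1,[-20,5,-8],[0.001,0,0]],[1,[-60,15,-25],[0.003,0.001,0]],[1,[-100,25,-42],[0.005,0.002,0]],[1,[-130,29,-53],[0.005,0.002,0]],[1,[-147,31,-53],[0.005,0.002,0]],[1,[-147,31,-53],[0.005,0.002,0]],[1,[-147,31,-53],[0.005,0.002,0]],[1,[-147,31,-53],[0.005,0.002,0]],[1,[-147,31,-53],[0.005,0.002,0]]])

```text
time_s: 18.65
tcp_pos: [0.5698, 0.1499, 0.2999]
eef_rot: [180.0, -0.0, -98.3]
contact_force: [-0.3, -0.9, 0.1]
gripper_width: 0.0877
gripper_force: 0.0
```

```bash
python3 - <<'E'
from h import *
r.capture('top'); r.capture('top')
p,q,s=state(); c=cal('wrist'); im,d=r.capture('wrist'); np.savez('/tmp/w7.npz',im=im,d=d,V=c[3]); print(p,s['eef_rot'],s['time_s'])
hsv=cv2.cvtColor(im,cv2.COLOR_RGB2HSV); X=cloud(d,c)
m=((hsv[...,1]<40)&(hsv[...,2]>150)&(abs(X[...,2]-.062)<.006)).astype(np.uint8)
n,l,st,_=cv2.connectedComponentsWithStats(m); k=1+st[1:,4].argmax(); e=cv2.fitEllipse(cv2.convexHull(cv2.findNonZero((l==k).astype(np.uint8)))); print('plate',st[k],e,ray(c,e[0],.06).round(4))
near=np.hypot(X[...,0]-.57,X[...,1]-.155)<.075
clip=near&(X[...,2]>.073)&(X[...,2]<.086)
n,l,st,cen=cv2.connectedComponentsWithStats(clip.astype(np.uint8))
for i in range(1,n):
    if st[i,4]>60: print('clip',st[i],ray(c,cen[i],.0765).round(4))
o=near&(im[...,0].astype(int)-im[...,2]>60); n,l,st,cen=cv2.connectedComponentsWithStats(o.astype(np.uint8))
for i in range(1,n):
    if st[i,4]>3: print('orange',st[i],ray(c,cen[i],.0765).round(4),ray(c,cen[i],.06).round(4))
dk=near&(hsv[...,2]<70)&(np.hypot(X[...,0]-.57,X[...,1]-.155)<.025); v,u=np.where(dk); print('hub',len(u),ray(c,(u.mean(),v.mean()),.067).round(4))
u0,v0=[int(t) for t in e[0]]; save('w7.png',cv2.resize(im[max(0,v0-65):v0+65,u0-70:u0+70],None,fx=4.2,fy=4.2,interpolation=cv2.INTER_CUBIC)); print(u0-70,max(0,v0-65))
E
```

```text
[0.56987498 0.15023729 0.30016265] [-1.79998982e+02 -1.90774148e-02 -9.82629778e+01] 18.75
plate [ 211  125   87   85 4742] ((254.0474395751953, 166.62550354003906), (85.19117736816406, 86.37883758544922), 101.9740219116211) [0.5691 0.1521 0.06  ]
clip [278 154  15  25 306] [0.5238 0.1554 0.0765]
clip [215 163  16  25 300] [0.6168 0.1545 0.0765]
orange [280 161  18   9  85] [0.5181 0.1545 0.0765] [0.5163 0.1577 0.06  ]
orange [ 95 237   9  18  72] [0.8325 0.2401 0.0765] [0.8442 0.247  0.06  ]
orange [407 250   5  24  82] [0.342  0.3418 0.0765] [0.3326 0.353  0.06  ]
orange [ 95 256   4  18  29] [0.8457 0.27   0.0765] [0.858  0.2782 0.06  ]
hub 225 [0.5696 0.1544 0.067 ]
184 101
```

Call:
carry_out(deltas=[[1,[20,-4,5],[0,0,0]],[1,[60,-12,20],[0,0,0]],[1,[100,-20,45],[0,0,0]],[1,[140,-29,75],[0,0,0]],[1,[170,-35,105],[0,0,0]],[1,[182,-37,135],[0,0,0]],[1,[182,-37,165],[0,0,0]],[1,[182,-37,195],[0,0,0]],[1,[182,-37,220],[0,0,0]],[1,[182,-37,234],[0,0,0]],[1,[182,-37,239],[0,0,0]],[1,[182,-37,239],[0,0,0]]])

```text
time_s: 20.0
tcp_pos: [0.5803, -0.0346, 0.0609]
eef_rot: [180.0, -0.0, -98.2]
contact_force: [0.4, -0.5, 1.0]
gripper_width: 0.0876
gripper_force: 0.0
```

Call:
carry_out(deltas=[[0.6,[0,0,0],[0,0,0]],[0.6,[0,0,0],[0,0,0]],[0.6,[0,0,0],[0,0,0]],[0.6,[0,0,0],[0,0,0]],[0.6,[0,0,0],[0,0,0]],[0.6,[0,0,0],[0,0,0]]], squeeze=30)

```text
time_s: 20.6
tcp_pos: [0.5805, -0.0343, 0.0619]
eef_rot: [-180.0, -0.0, -98.2]
contact_force: [-3.0, 1.2, 6.4]
gripper_width: 0.0615
gripper_force: 30.0
```

```bash
python3 - <<'E'
from h import *
p,q,s=state(); print(s['gripper_width'],s['contact_force'])
delta([.5702,.1545,.14+.06],down(-98.3+42.3),[p[0],p[1],.061])
delta([.5702,.1545,.125],down(-98.3+42.3),[p[0],p[1],.061])
E
```

```text
0.06145056840303721 [-3.00944468  1.23256585  6.3637229 ]
pos [ 0.5805 -0.0343  0.0619] rot [-1.7998e+02 -1.0000e-02 -9.8190e+01] j [ 15.9  20.9 -23.    0.  -46.2 -24.1] t 20.6
delta [-185.4   37.  -139. ] [-3.000e-04 -3.000e-04 -7.364e-01] |t| 234.7 deg 42.19
pos [ 0.5805 -0.0343  0.0619] rot [-1.7998e+02 -1.0000e-02 -9.8190e+01] j [ 15.9  20.9 -23.    0.  -46.2 -24.1] t 20.6
delta [-185.4   37.   -64. ] [-3.000e-04 -3.000e-04 -7.364e-01] |t| 199.7 deg 42.19
```

Call:
carry_out(deltas=[[0.6,[0,0,-8],[0,0,0]],[0.6,[0,0,-30],[0,0,0]],[0.6,[0,0,-60],[0,0,0]],[0.6,[-10,2,-92],[0,0,-0.04]],[0.6,[-32,7,-118],[0,0,-0.12]],[0.6,[-60,12,-132],[0,0,-0.24]],[0.6,[-90,18,-138],[0,0,-0.36]],[0.6,[-120,24,-139],[0,0,-0.48]],[0.6,[-148,30,-139],[0,0,-0.59]],[0.6,[-170,35,-139],[0,0,-0.68]],[0.6,[-182,37,-139],[0,0,-0.73]],[0.6,[-186,38,-139],[0,0,-0.738]]])

```text
time_s: 21.8
tcp_pos: [0.5692, 0.1564, 0.2002]
eef_rot: [180.0, -0.0, -55.8]
contact_force: [0.7, -0.4, -3.2]
gripper_width: 0.0613
gripper_force: 30.0
```

Call:
carry_out(deltas=[[0.6,[0,0,5],[0,0,0]],[0.6,[0,0,20],[0,0,0]],[0.6,[0,0,38],[0,0,0]],[0.6,[0,0,50],[0,0,0]],[0.6,[0,0,56],[0,0,0]],[0.6,[0,0,58],[0,0,0]],[0.6,[0,0,58],[0,0,0]],[0.6,[0,0,58],[0,0,0]]])

```text
time_s: 22.6
tcp_pos: [0.5699, 0.1553, 0.143]
eef_rot: [-179.9, -0.0, -55.9]
contact_force: [-0.5, -0.3, -1.2]
gripper_width: 0.0613
gripper_force: 30.0
```

```bash
python3 - <<'E'
from h import *
i,d=r.capture('top'); i2,d2=r.capture('scene'); p,q,s=state(); print(p,s['eef_rot'],s['contact_force'],s['gripper_width'],s['time_s'])
c=cal('wrist'); w,dw=r.capture('wrist'); np.savez('/tmp/w8.npz',im=w,d=dw,V=c[3])
delta([.5696,.1553,.121],down(-56))
np.savez('/tmp/s8.npz',im=i2,d=d2,t=i)
X=cloud(dw,c); o=(w[...,0].astype(int)-w[...,2]>60)&(np.hypot(X[...,0]-.57,X[...,1]-.155)<.075)
n,l,st,cen=cv2.connectedComponentsWithStats(o.astype(np.uint8))
for k in range(1,n):
    if st[k,4]>5: print(st[k],X[l==k].mean(0).round(4))
E
```

```text
[0.56980595 0.15536216 0.14299537] [-1.79929098e+02 -2.19288806e-02 -5.59130853e+01] [-0.20166377  0.06577817 -1.19259019] 0.061209671506430176 22.7
pos [0.5697 0.1553 0.1429] rot [-1.7994e+02 -2.0000e-02 -5.5910e+01] j [ 34.2  16.5 -16.9   0.  -56.6  -0.1] t 22.75
delta [-0.   0.1 21.9] [-0.001  -0.0004  0.0016] |t| 21.9 deg 0.11
[282 169  23  23 305] [0.5549 0.1187 0.0906]
[289 193  22  43  77] [0.558  0.1261 0.1606]
[362 240   7  37 104] [0.5589 0.1113 0.2314]
[138 242   6  35  77] [0.6151 0.1499 0.2317]
```

Call:
carry_out(deltas=[[0.6,[0,0,3],[0,0,0]],[0.6,[0,0,8],[0,0,0]],[0.6,[0,0,13],[0,0,0]],[0.6,[0,0,16],[0,0,0]],[0.6,[0,0,18],[0,0,0]],[0.6,[0,0,18],[0,0,0]],[0.6,[0,0,18],[0,0,0]]])

```text
time_s: 23.45
tcp_pos: [0.5695, 0.1551, 0.1243]
eef_rot: [-180.0, -0.0, -55.9]
contact_force: [-0.4, -0.5, -2.1]
gripper_width: 0.061
gripper_force: 30.0
```

Call:
carry_out(deltas=[[0.6,[0,0,1],[0,0,0]],[0.6,[0,0,2],[0,0,0]],[0.6,[0,0,3],[0,0,0]],[0.6,[0,0,3],[0,0,0]]])

```text
time_s: 23.85
tcp_pos: [0.5695, 0.1552, 0.122]
eef_rot: [-180.0, -0.0, -55.9]
contact_force: [-2.5, 0.1, 3.2]
gripper_width: 0.0615
gripper_force: 30.0
```

Call:
carry_out(deltas=[[0.6,[0,0,0],[0,0,0.05]],[0.6,[0,0,0],[0,0,0.15]],[0.6,[0,0,0],[0,0,0.27]],[0.6,[0,0,0],[0,0,0.39]],[0.6,[0,0,0],[0,0,0.51]],[0.6,[0,0,0],[0,0,0.63]],[0.6,[0,0,0],[0,0,0.75]],[0.6,[0,0,0],[0,0,0.86]],[0.6,[0,0,0],[0,0,0.95]],[0.6,[0,0,0],[0,0,1.02]],[0.6,[0,0,0],[0,0,1.05]],[0.6,[0,0,0],[0,0,1.05]]])

```text
time_s: 25.05
tcp_pos: [0.5703, 0.1555, 0.1219]
eef_rot: [-179.9, 0.1, -116.1]
contact_force: [1.3, -0.4, 1.0]
gripper_width: 0.0609
gripper_force: 30.0
```

```bash
python3 - <<'E'
from h import *
p,q,s=state(); print(p,s['eef_rot'],s['contact_force'],s['moment'])
c=cal('wrist'); w,dw=r.capture('wrist'); X=cloud(dw,c); C=[.5702,.1545]
i2,_=r.capture('scene'); np.savez('/tmp/s9.npz',im=i2)
o=(w[...,0].astype(int)-w[...,2]>60)&(np.hypot(X[...,0]-C[0],X[...,1]-C[1])<.075)
n,l,st,cen=cv2.connectedComponentsWithStats(o.astype(np.uint8))
for k in range(1,n):
    if st[k,4]>5: a=X[l==k].mean(0); print(st[k],a.round(4),'heading',np.degrees(np.arctan2(a[1]-C[1],a[0]-C[0]))%360)
E
```

```text
[0.57033767 0.15549293 0.12191921] [-1.79904573e+02  7.35886952e-02 -1.16073613e+02] [ 1.32717169 -0.36770752  1.00604113] [ 0.08441393 -0.57465524 -0.01003144]
[297 164  31  27 287] [0.5169 0.1549 0.0736] heading 179.5904316908094
[282 173  15  19 134] [0.5354 0.1499 0.0716] heading 187.48273609849588
[289 193  22  42  72] [0.5394 0.1508 0.1426] heading 186.76384030545427
[138 235   8  41 124] [0.5876 0.1123 0.2096] heading 292.365966372917
[362 246   7  30 102] [0.5274 0.1441 0.2108] heading 193.6735775803936
```

Call:
carry_out(deltas=[[0.6,[0,0,0],[0,0,0.03]],[0.6,[0,0,0],[0,0,0.06]],[0.6,[0,0,0],[0,0,0.09]],[0.6,[0,0,0],[0,0,0.12]],[0.6,[0,0,0],[0,0,0.145]],[0.6,[0,0,0],[0,0,0.145]]])

```text
time_s: 25.75
tcp_pos: [0.5708, 0.1563, 0.122]
eef_rot: [-179.9, 0.2, -124.4]
contact_force: [4.5, 3.6, 3.9]
gripper_width: 0.0613
gripper_force: 30.0
```

```bash
python3 - <<'E'
from h import *
p,q,s=state(); print(p,s['eef_rot'],s['contact_force'],s['moment'],s['time_s'])
E
```

```text
[0.57079621 0.15625854 0.12201194] [-1.79893160e+02  1.53612742e-01 -1.24366573e+02] [4.5473786  3.60192553 3.85425712] [ 1.11310562 -1.69523318  0.98454071] 25.75
```

Call:
carry_out(deltas=[[0.6,[0,0,0],[0,0,0.02]],[0.6,[0,0,0],[0,0,0.02]],[1,[0,0,0],[0,0,0]],[1,[0,0,0],[0,0,0]],[1,[0,0,0],[0,0,0]],[1,[0,0,0],[0,0,0]],[1,[0,0,-10],[0,0,0]],[1,[0,0,-35],[0,0,0]],[1,[0,0,-70],[0,0,0]],[1,[0,0,-105],[0,0,0]],[1,[0,0,-130],[0,0,0]],[1,[0,0,-140],[0,0,0]]])

```text
time_s: 26.95
tcp_pos: [0.5704, 0.1554, 0.2652]
eef_rot: [-179.8, 0.2, -124.4]
contact_force: [0.5, -0.3, -1.1]
gripper_width: 0.0873
gripper_force: 0.0
```

```bash
python3 - <<'E'
from h import *
p,q,s=state(); print(p,s['eef_rot'],s['contact_force'],s['gripper_width'],s['joints'].round(1),s['time_s'])
# view from behind-robot side: camera on -x side of mixer? move TCP toward tool -x
delta([.64,.21,.33],down(-140))
wristj(down(-140),[.64,.21,.33])
E
```

```text
[0.57042108 0.15543722 0.26523041] [-179.84173704    0.23993989 -124.38464961] [ 0.46818323 -0.34275964 -1.05365823] 0.08729306489631616 [ 34.2  11.2  -7.1   0.1 -71.4 -68.6] 26.95
pos [0.5704 0.1554 0.2652] rot [-179.84    0.24 -124.38] j [ 34.2  11.2  -7.1   0.1 -71.4 -68.6] t 26.95
delta [-84.6 -26.8 -64.3] [-0.0022  0.0045  0.2725] |t| 109.6 deg 15.62
j1 34.7 j2 17.9 j3 10.0 a4 0.0 j5 -82.1 j6 -84.7 wrist [0.64 0.21 0.63]
```

Call:
carry_out(deltas=[[1,[-20,0,-20],[0,0,0]],[1,[-45,0,-45],[0,0,0]],[1,[-60,0,-65],[0,0,0]],[1,[-60,0,-65],[0,0,0]],[1,[-60,0,-65],[0,0,0]],[1,[-60,0,-65],[0,0,0]]])

```text
time_s: 27.55
tcp_pos: [0.6025, 0.2042, 0.3252]
eef_rot: [180.0, -0.1, -124.4]
contact_force: [-0.0, -0.9, 0.2]
gripper_width: 0.0874
gripper_force: 0.0
```

```bash
python3 - <<'E'
from h import *
r.capture('top'); p,q,s=state(); c=cal('wrist'); w,dw=r.capture('wrist'); X=cloud(dw,c); i2,d2=r.capture('scene')
C=np.array([.5702,.1545])
m=(np.hypot(X[...,0]-C[0],X[...,1]-C[1])<.045)&(X[...,2]>.155); D=X[m]; cc,rr=cv2.minEnclosingCircle((D[:,:2]*1000).astype(np.float32)); print('dome',cc,rr,D[:,2].max(),np.sort(D[:,2])[-30:].mean())
o=(w[...,0].astype(int)-w[...,2]>60)&(np.hypot(X[...,0]-C[0],X[...,1]-C[1])<.075)
n,l,st,cen=cv2.connectedComponentsWithStats(o.astype(np.uint8))
for k in range(1,n):
    if st[k,4]>5: a=X[l==k].mean(0); print(st[k],a.round(4),'heading',np.degrees(np.arctan2(a[1]-C[1],a[0]-C[0]))%360)
P=X[(np.hypot(X[...,0]-C[0],X[...,1]-C[1])<.05)&(X[...,2]>.085)&(X[...,2]<.155)]
from scipy.optimize import least_squares
def res(q):
    a=np.array([q[2],q[3],1]); a/=np.linalg.norm(a); v=P-np.array([q[0],q[1],.1]); return np.linalg.norm(v-np.outer(v@a,a),axis=1)-.031
k=least_squares(res,[*C,0,0],loss='soft_l1',f_scale=.001); print('cyl',k.x.round(4),len(P))
v,u=np.where(m); u0,v0=int(u.mean()),int(v.mean())
a=cv2.resize(w[max(0,v0-60):v0+70,u0-65:u0+65],(400,400),interpolation=cv2.INTER_CUBIC); b=cv2.resize(i2[130:230,160:260],(400,400),interpolation=cv2.INTER_CUBIC); save('fin.png',np.hstack([a,b]))
E
```

```text
dome (575.6123046875, 162.30703735351562) 39.71871566772461 0.48583162171623184 0.48583162171623173
[274  98  17  15  86] [0.5172 0.1553 0.0728] heading 179.16824541614622
[ 94 236  10  36 124] [0.6238 0.1513 0.4136] heading 356.5323857944706
[406 246   6   8  27] [0.5459 0.2039 0.4131] heading 116.17223096744667
[405 255   7  20  64] [0.5485 0.2074 0.4146] heading 112.33541028354311
cyl [0.5702 0.1545 0.     0.    ] 0
```

View pics/fin.png

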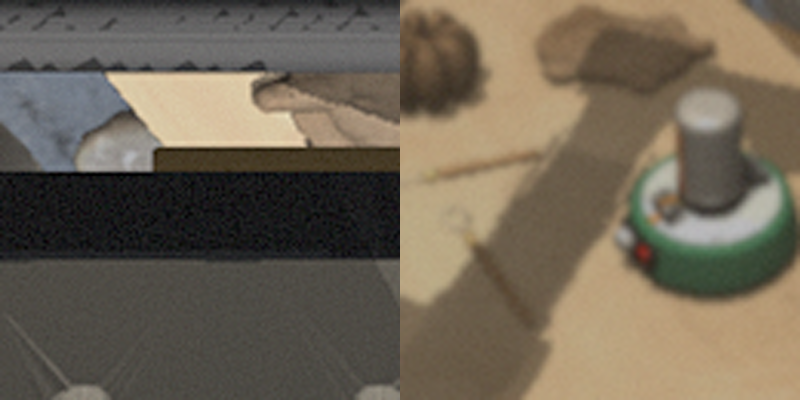

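```bash
python3 - <<'E'
from h import *
from scipy.optimize import least_squares
c=cal('wrist'); w,dw=r.capture('wrist'); X=cloud(dw,c); C=np.array([.5702,.1545]); rad=np.hypot(X[...,0]-C[0],X[...,1]-C[1])
D=X[(rad<.045)&(X[...,2]>.155)&(X[...,2]<.185)]; cc,rr=cv2.minEnclosingCircle((D[:,:2]*1000).astype(np.float32)); print('dome',cc,rr,len(D),np.sort(D[:,2])[-20:].mean())
P=X[(rad<.045)&(X[...,2]>.08)&(X[...,2]<.157)]
def res(q):
    a=np.array([q[2],q[3],1]); a/=np.linalg.norm(a); v=P-np.array([q[0],q[1],.1]); return np.linalg.norm(v-np.outer(v@a,a),axis=1)-.031
if len(P)>30: k=least_squares(res,[*C,0,0],loss='soft_l1',f_scale=.001); print('cyl',k.x.round(4),len(P))
o=(w[...,0].astype(int)-w[...,2]>40)&(rad<.062)&(X[...,2]<.18); Q=X[o]
for h in np.arange(.06,.17,.01):
    g=Q[(Q[:,2]>=h)&(Q[:,2]<h+.01)]
    if len(g)>1: a=g.mean(0); print(h.round(2),len(g),a.round(4),(np.degrees(np.arctan2(a[1]-C[1],a[0]-C[0]))%360).round(1), g[:,:2].min(0).round(3),g[:,:2].max(0).round(3))
t,dt=r.capture('top'); ct=cal('top'); Y=cloud(dt,ct); 
b=(abs(Y[...,0]-.37)<.03)&(Y[...,1]>.1)&(Y[...,1]<.345)&(Y[...,2]>.004)&(Y[...,2]<.04); print('tool',b.sum(),np.median(Y[b],0) if b.any() else '')
z0=np.load('/tmp/top0.npz')['d']; Y0=cloud(z0,ct)
for n,x,y,q in(('pump',.434,.512,.07),('turtle',.626,.459,.1),('rib',.563,-.402,.05),('bowl',.382,-.42,.07),('pot',.69,-.235,.06)):
    f=lambda A:A[(np.hypot(A[...,0]-x,A[...,1]-y)<q)&(A[...,2]>.006)&(A[...,2]<.12)].mean(0).round(3); print(n,f(Y0),f(Y))
E
```

```text
dome (570.4050903320312, 154.8174285888672) 31.052339553833008 2123 0.17416115728247203
0.06 20 [0.5118 0.1551 0.0639] 179.4 [0.509 0.151] [0.534 0.16 ]
0.07 60 [0.5245 0.155  0.079 ] 179.3 [0.515 0.15 ] [0.533 0.162]
0.08 6 [0.5237 0.1551 0.0806] 179.2 [0.518 0.153] [0.531 0.156]
tool 201 [0.37094359 0.21209295 0.00704181]
pump [0.433 0.514 0.064] [0.423 0.561 0.07 ]
turtle [0.632 0.465 0.019] [0.614 0.425 0.018]
rib [ 0.564 -0.401  0.01 ] [ 0.565 -0.401  0.009]
bowl [ 0.383 -0.42   0.046] [ 0.383 -0.421  0.046]
pot [ 0.699 -0.24   0.049] [ 0.7  -0.24  0.05]
```

```bash
python3 - <<'E'
from h import *
i,d=r.capture('scene'); c=cal('scene'); X=cloud(d,c); C=np.array([.5704,.1548])
a=i.astype(int); m=(a[...,0]-a[...,2]>25)&(np.hypot(X[...,0]-C[0],X[...,1]-C[1])<.06)&(X[...,2]>.08)&(X[...,2]<.16)
v,u=np.where(m)
for y in np.unique(v): print(y,u[v==y].min(),u[v==y].max(),X[m&(np.arange(384)[:,None]==y)].mean(0).round(4))
for h in(170,180,190,200): # predicted stripe pixel at z .09,.15
    t=np.radians(h); print(h,[proj(c,[C[0]+.031*np.cos(t),C[1]+.031*np.sin(t),z])[0].round(1) for z in(.1,.13,.15)])
# silhouette
print([proj(c,[C[0]+.031*np.cos(np.radians(g)),C[1]+.031*np.sin(np.radians(g)),.13])[0].round(1) for g in(150,160,220,330,345)])
E
```

```text
159 245 245 [0.5919 0.1338 0.1556]
160 229 229 [0.5402 0.1593 0.1565]
161 245 245 [0.5921 0.1344 0.1458]
162 229 230 [0.538  0.1522 0.1532]
163 230 230 [0.5378 0.1485 0.1512]
164 229 245 [0.5553 0.1457 0.1405]
165 229 245 [0.5546 0.1449 0.1366]
166 229 245 [0.5543 0.1448 0.132 ]
167 229 245 [0.555  0.1464 0.1259]
168 229 230 [0.5379 0.1549 0.1229]
169 229 230 [0.5375 0.1546 0.1185]
170 229 231 [0.5384 0.1528 0.1145]
171 229 230 [0.5371 0.1546 0.1089]
172 229 231 [0.5381 0.1531 0.1047]
173 230 230 [0.538  0.1533 0.0997]
174 230 230 [0.5372 0.1523 0.0959]
175 230 231 [0.5365 0.1475 0.0949]
176 230 231 [0.537  0.149  0.0886]
177 230 231 [0.5374 0.1502 0.0825]
170 [array([229.5, 171.7]), array([229.1, 165.5]), array([228.9, 161.3])]
180 [array([230.1, 172.6]), array([229.8, 166.4]), array([229.5, 162.1])]
190 [array([231. , 173.3]), array([230.6, 167.2]), array([230.4, 162.9])]
200 [array([232., 174.]), array([231.7, 167.8]), array([231.5, 163.6])]
[array([228.6, 163.7]), array([228.7, 164.6]), array([234.3, 168.7]), array([245.6, 163.1]), array([245.2, 161.7])]
```

```bash
python3 -c "
from plant import r
print(r.close_job())"
```

```text
the job is handed in; nothing more can be done
None
```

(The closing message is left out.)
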